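Open a plunger-locked fixture cover and load a blank on its sloping nest

TASK

First open the guard of the bench fixture: pull the black plunger knob up to free the cover, slide the cover fully open and let the pin snap home in the open position. Then take the oblong brass blank out of the wooden rack, lay it down flat on the thin aluminium sheet and let go of it, pick it up again by its long edges and set it on the fixture's slippery sloping plate so that it slides down and rests flat in the low corner, its long edge against the fence on the robot's side and its short edge against the other fence. Leave the cover latched open, and leave the other two blanks and everything else on the bench where they are.

Things in the scene. Friction and masses are not known exactly. Their poses are not given: they have to be found in the camera images.
- fixture: The bench fixture, fixed to the bench: dark steel base 190 x 280 x 8 mm with two rails on posts, tops 70 mm above the bench. Origin: centre of the base's underside. x points away from the robot, y is the direction in which the cover opens, z up. Rails run along y at x = -75 (20 wide) and x = +77 (14 wide); the sloping plate lies between them in the half y < 0, covered at the start.
- cover (a joint): Aluminium sheet cover 180 (x) x 130 (y) x 4 mm on the rails, underside 70.5 mm above the bench, with 8 mm lips along its two y edges. Value in m: 0 shut (over the sloping plate), slides along fixture +y to a stop at 0.1205. Sliding friction about 1.5 N. At 0 and at 0.120 the plunger's pin has a hole (1.5 mm play each way) in the near rail.
- knob (a point): Centre of the black round plunger knob, 28 mm diameter and 26 mm tall, standing vertically on a 26 mm collar on the cover, over the near rail (fixture x = -75). This point lies half-way up the knob; pushed in, the knob's underside is 8.5 mm above the cover's upper face. It moves with the cover.
- plunger (a joint): How far the knob is pulled up, in m: 0 in, 0.014 at its stop; the pin is clear of its hole from 0.008 up. A spring pushes back, 5 N at 0 to 10 N at the stop. With the pin in a hole the cover cannot move; let go between holes, the pin rides on the rail. With the cover fully open the pin drops in when the knob is let go.
- seat: Slippery sloping plate, 98 (x) x 90 (y) mm, fences 10 mm high on two sides. Origin: its low corner, on the surface where the fences' inner faces meet, 14 mm above the bench. z: the plate's normal; x rises away from the robot, y rises towards the cover's open side. Near fence: plane x = 0; other: y = 0. Seated, the blank's centre is at x 22, y 32, z 7 mm. Parts slide down by themselves.
- blank_centre (a point): Centre of the oblong brass blank, a plain plate 64 x 44 x 14 mm, 0.2 to 0.4 kg. Own axes: x its thickness (14), y its length (64), z its height (44). At the start it stands on its long edge in the rack's groove with z up and y along the rack, its centre 36 mm above the bench; the top 30 mm are free above the rack. Stood on the sheet it stays up, and topples flat if its top is nudged.
- sheet: Thin aluminium sheet fixed to the bench, 140 (x) x 170 (y) x 3 mm, between the robot and the rack. Origin: centre of its underside, at bench height.
- rack: Dark wooden rack, fixed: a bar 60 (x) x 250 (y) x 28 mm with one groove along y, 17 mm wide, floor 14 mm above the bench. Origin: centre of its underside. Three blanks stand in a row in the groove, 80 mm apart, in any order.
- square_blank: Bystander: square brass blank 40 x 40 x 14 mm standing in the rack. Origin: centre of its lower edge.
- arched_blank: Bystander: brass blank with a round-arched top, 50 wide x 44 high x 14 mm, standing in the rack. Origin: centre of its lower edge.
- jar: Bystander: amber glass jar, 52 mm diameter, 70 mm tall. Origin: centre of its underside.
- firebrick: Bystander: pale soldering brick 70 x 115 x 32 mm. Origin: centre of its underside.
- hammer: Bystander: hammer 240 mm long, lying. Origin: on its underside.
- tin: Bystander: steel tin, 60 mm diameter, 45 mm tall. Origin: centre of its underside.
- wax_block: Bystander: dark block 50 x 35 x 25 mm. Origin: centre of its underside.
- blank: The same oblong blank; origin: centre of the long edge it stands on at the start, axes as for blank_centre (centre = 22 mm along z).
There are look-alikes about, which are no part of the job. What is shaped like the blank but pink or purple is not meant.

How it is judged:
By the outcome, as a careful person would: the job done as asked, in the order asked, and still so for the second after the job is handed in, with the robot touching nothing.
It also fails if it takes over 67 s, if anything falls off the work surface, if the arm or the gripper's body presses on something with over 40 N, if the wrist force passes 120 N, or if a joint passes its speed limit or range.

ROBOT

A 7-joint arm with a two-finger parallel gripper is mounted at the origin on the work surface. World frame = base frame: x ahead of the robot, y to its left, z up, the work surface at z = 0. Lengths are in m, angles in degrees, forces in N, time in s.
With the tool pointing down it reaches from about 0.425 to 0.875 m from the base axis. Payload 4.7 kg.
Tool frame: the origin (TCP) lies at the very end of the fingers, on their centre line; the grasp point (between the pads) lies env.tcp_to_grasp behind it (env.tcp_to_grasp is the distance from the TCP to the grasp point, in m); z points along the fingers, x is the direction in which the jaws open and shut, and the axes are right-handed (so a half turn about z gives the same grasp; the last joint's range is limited). The gripper opens to 87 mm and grips with 3 to 60 N. Pads are 19 mm wide; open, the fingers measure 117 mm over their backs; the gripper's body (75 mm by 190 mm) begins 51 mm behind the grasp point.
Start: joints at [0.808, 18.392, -4.016, 83.108, 1.295, 78.541, -3.26], TCP at [0.65, -0, 0.223] pointing down, gripper open.
Joint ranges: [-163.93, 163.93], [-17.29, 119.83], [-79.2, 71.16], [3.27, 140.29], [-89.18, 269.18], [5.43, 117.66], [-154.24, 154.24]. Speed limits (degrees/s): [147.25, 147.25, 180, 180, 180, 180, 180].

INTERFACE

Orientations are given as [roll, pitch, yaw] about the fixed x, y, z axes, in that order (R = Rz(yaw) Ry(pitch) Rx(roll)).
In Python, from cell import env gives the robot as it stands. The module is installed in compiled form; this text tells all that it offers.
- The arm moves only by the tool send_rows, never from a script. Its argument "steps" is a list of rows, each a list of 3 entries, a list of its own where there are three numbers: the shift along the tool's x, y, z in m, then the turn, a rotation vector about the tool's x, y, z in rad, then the finger opening in m, from 0 to 0.087. A call has exactly 5 rows; each row is the pose to reach, as a shift and turn from the pose commanded when the call began, along the tool's axes at that moment; what a row does not reach only later rows make up. A row lasts 1/12 s, in which the tool goes at most 41.7 mm and 7.16 degrees, less where a joint would pass 70% of its speed; a pose out of reach is approached as far as the arm can. A call with a gripper value outside its range is refused whole. The fingers move at their own pace and stop on an object; "grip_force" is the grip in N (left out, the last holds). Time passes only in rows, so rows that repeat a pose let the fingers close, or fill a call up. It gives the time, the measured TCP pose, the force and the opening at its end, in the units of the state.
- env.get_obs(): the state, without advancing time (a new reading comes with each control period).
- env.read_camera(name): name is "scene" or "side" or "wrist"; returns a dict with "pixels" (400x640x3 uint8, red, green, blue), "fx", "fy", "cx", "cy" (pixels), "position" and "rotation" of the camera in the world. Camera axes: x right, y up, looking along -z (the intrinsics and any distortion apply to the point x, -y, -z); pixel columns grow to the right and rows downward; lengths in m; the calibration is good to about 2 mm. A picture is of the moment at which its call begins. There is no depth.
- env.sign_off(): hands the job in, once; it reports no verdict.
The state is a dict: "time_s": time; "qpos": joint angles; "joint_velocities": joint speeds; "effort": joint torques, N m; "tool_pos": TCP position; "tool_rot": TCP orientation; "force": force on the tool from outside, world axes, zero at the start; "wrist_torque": the same for the moment, N m; "grip_width": finger opening in m.
Only numpy, scipy, OpenCV 4.12 (cv2) and the standard library are available. Lean on these libraries where they do the work, as an engineer would, in place of code of your own. Each camera call takes 0.05 s, during which the arm holds its last target.

## Working session

There is one attempt and no reset: what is moved stays moved. The work goes in short steps, Python scripts to look and compute and a tool call to move; the robot and the scene stay as the last step left them, time stands still between calls to the robot, and variables do not carry over. Pictures are saved under pics/ and viewed, and the job is handed in when it is done.

Besides the shell and the picture viewer there is one more tool, called after "Request:" by a JSON object that holds its "name" and its "arguments". send_rows: Moves the arm, as the interface text tells. Its arguments: {"type":"object","properties":{"steps":{"type":"array"},"grip_force":{"type":"number"}},"required":["steps"]}

```bash
mkdir -p pics; python3 - <<'E'
from cell import env
import cv2
o=env.get_obs(); print(o); print(env.tcp_to_grasp)
for n in ["scene","side","wrist"]:
    c=env.read_camera(n); cv2.imwrite(f"pics/{n}0.png",c["pixels"][:,:,::-1])
    print(n,[c[k] for k in c if k!="pixels"], c.keys())
E
```

```text
{'time_s': 0.0, 'qpos': array([ 0.80735783, 18.44022723, -4.01599586, 83.17416158,  1.29473045,
       78.54253873, -3.25962705]), 'joint_velocities': array([ 0.02425951,  0.03886356, -0.12058936,  0.05628071, -0.07375115,
       -0.01888658,  0.01642409]), 'effort': array([-2.58547143e-04, -4.91284704e+01, -4.03903294e-01, -3.12526345e+01,
       -6.40594075e-02,  4.37659642e-02,  1.61017233e-04]), 'tool_pos': array([ 6.49439454e-01, -3.90405107e-05,  2.21454851e-01]), 'tool_rot': array([1.79994604e+02, 1.11695200e-01, 3.13004568e-03]), 'force': array([-0.52945748,  0.78519766, -0.98970117]), 'wrist_torque': array([0.01638443, 0.00295473, 0.01697725]), 'grip_width': 0.087442732066706}
0.0187
scene [384.06189909731955, 384.06189909731955, 316.4171535551916, 197.10925292464407, array([ 1.29936996, -0.11541251,  0.83597401]), array([45.62035539,  0.3972679 , 80.03516455])] dict_keys(['pixels', 'fx', 'fy', 'cx', 'cy', 'position', 'rotation'])
side [395.8279703501315, 395.8279703501315, 315.1840263623476, 199.5041980932565, array([ 0.03161035, -0.79909561,  0.89420004]), array([ 49.17521119,  -0.91319604, -31.8178812 ])] dict_keys(['pixels', 'fx', 'fy', 'cx', 'cy', 'position', 'rotation'])
wrist [276.2784459249947, 276.2784459249947, 319.8493634998451, 194.13013001910727, array([0.65047769, 0.07001832, 0.38328881]), array([-15.00113792,   0.17475175,  -0.02839954])] dict_keys(['pixels', 'fx', 'fy', 'cx', 'cy', 'position', 'rotation'])
```

View pics/scene0.png

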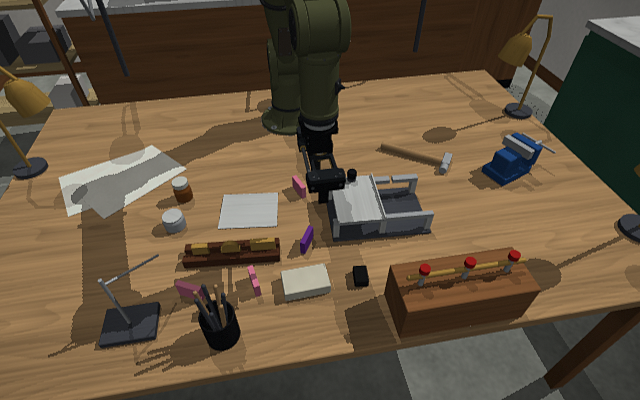

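View pics/side0.png

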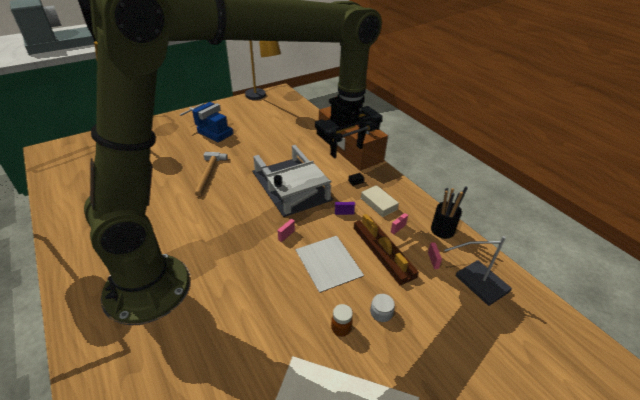

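View pics/wrist0.png

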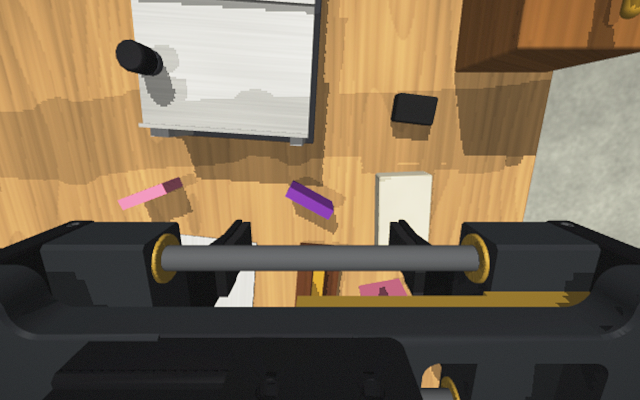

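The scene view shows the fixture at about (380,205), with the knob at (352,175), the sheet at (250,210) and the rack at (232,252). The blanks stand in the rack and pink and purple decoys lie around it. I'll enlarge the key areas.

```bash
cat > h.py <<'E'
import numpy as np, cv2
from scipy.spatial.transform import Rotation as Rn
from cell import env
def Rm(rpy): return Rn.from_euler('xyz',rpy,degrees=True).as_matrix()
def ray(c,u,v):
    d=np.array([(u-c['cx'])/c['fx'],-(v-c['cy'])/c['fy'],-1.0]); d=Rm(c['rotation'])@d
    return np.array(c['position']),d/np.linalg.norm(d)
def onz(c,u,v,z):
    p,d=ray(c,u,v); return p+d*(z-p[2])/d[2]
def proj(c,P):
    q=Rm(c['rotation']).T@(np.array(P)-c['position']); return c['cx']+c['fx']*q[0]/-q[2], c['cy']-c['fy']*q[1]/-q[2]
def tri(*L):
    A=np.zeros((3,3));b=np.zeros(3)
    for p,d in L:
        M=np.eye(3)-np.outer(d,d);A+=M;b+=M@p
    X=np.linalg.solve(A,b); return X,[np.linalg.norm((np.eye(3)-np.outer(d,d))@(X-p)) for p,d in L]
def save(n,img): cv2.imwrite('pics/'+n+'.png',img[:,:,::-1])
def crop(c,n,x0,y0,w,h,s=4):
    save(n,cv2.resize(c['pixels'][y0:y0+h,x0:x0+w],None,fx=s,fy=s,interpolation=cv2.INTER_CUBIC))
E
python3 - <<'E'
from h import *
c=env.read_camera('scene'); crop(c,'s_fix',310,150,140,100,5); crop(c,'s_rack',170,180,150,90,5)
c=env.read_camera('side'); crop(c,'d_fix',240,130,110,90,6);crop(c,'d_rack',290,195,140,100,5)
E
```

```text
(no output)
```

View pics/s_fix.png

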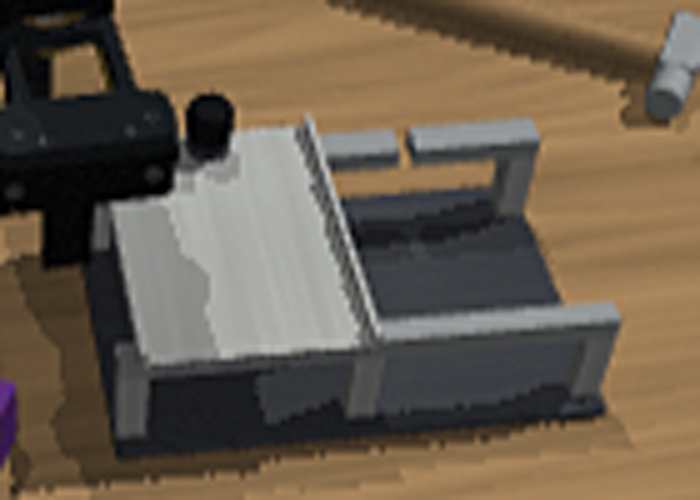

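View pics/s_rack.png

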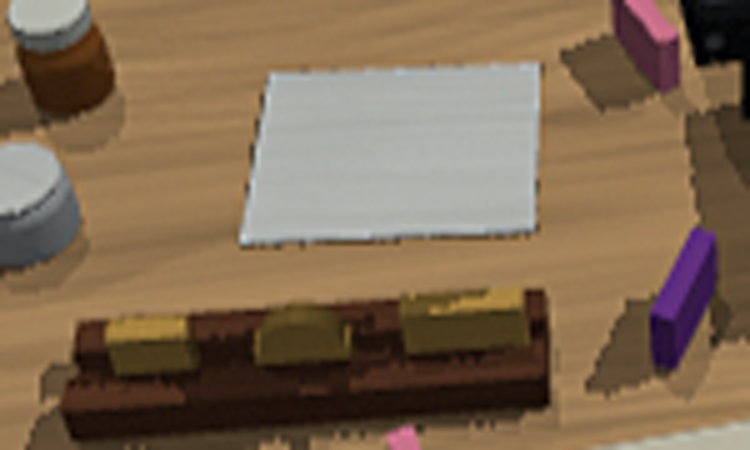

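View pics/d_fix.png

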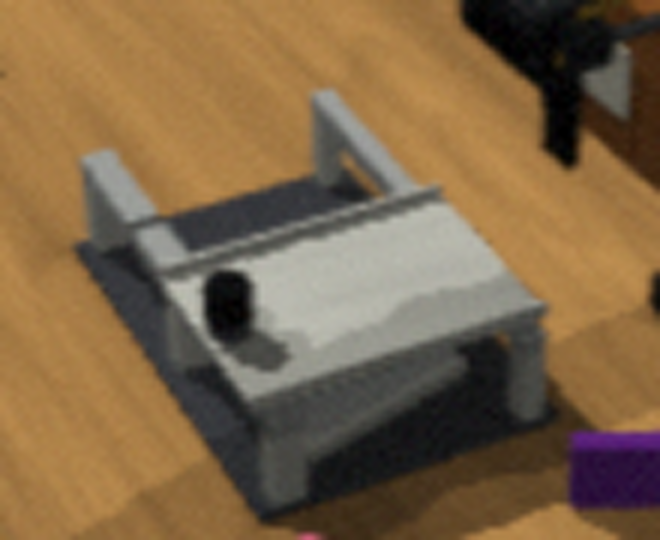

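View pics/d_rack.png

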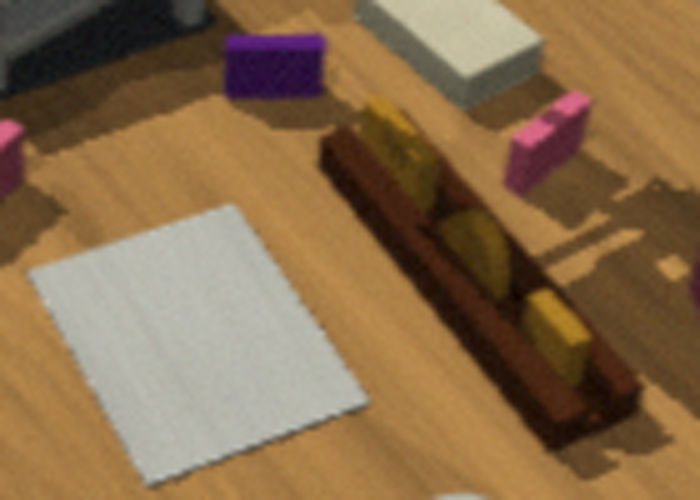

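```bash
python3 - <<'E'
from h import *
np.set_printoptions(precision=4,suppress=True)
S=env.read_camera('scene');D=env.read_camera('side');W=env.read_camera('wrist')
print('base far corners',onz(S,333.6,241,0),onz(S,431,232.4,0))
a,b,c=onz(D,284.2,216.7,0),onz(D,331.7,199.2,0),onz(D,253,171.3,0)
print('side corners',a,b,c,np.linalg.norm(b-a),np.linalg.norm(c-a))
print('rack',onz(S,184.4,267.6,0),onz(S,279.6,261,0))
print('sheet scene',[onz(S,170+x/5,180+y/5,.003)[:2] for x,y in [(268,73),(541,64),(536,232),(242,243)]])
print('sheet side',[onz(D,290+x/5,195+y/5,.003)[:2] for x,y in [(30,270),(235,205),(367,405),(150,484)]])
for n,c,(x0,y0,x1,y1) in [('S',S,(345,165,359,185)),('D',D,(270,170,286,192)),('W',W,(110,30,170,80))]:
    g=c['pixels'].max(2); m=np.zeros_like(g); m[y0:y1,x0:x1]=(g[y0:y1,x0:x1]<45)
    cc=cv2.connectedComponentsWithStats(m); i=1+np.argmax(cc[2][1:,4]); print(n,cc[2][i],cc[3][i], onz(c,*cc[3][i],.096))
X=tri(ray(S,351.8,175.2),ray(D,277.8,181)); print('knob tri',X)
# blank top edge
print('blank top scene', [onz(S,170+x/5,180+y/5,.058)[:2] for x,y in [(400,298),(525,290),(405,322),(530,314)]])
print('blank top side', [onz(D,290+x/5,195+y/5,.058)[:2] for x,y in [(365,103),(425,158),(380,95),(437,152)]])
print('rack top side',[onz(D,290+x/5,195+y/5,.0)[:2] for x,y in [(322,165),(555,450),(638,402)]])
crop(W,'w_fix',100,0,240,160,3)
E
```

```text
base far corners [0.6378 0.0435 0.    ] [0.6565 0.3218 0.    ]
side corners [ 0.4565  0.0517 -0.    ] [0.6395 0.0451 0.    ] [ 0.4743  0.3298 -0.    ] 0.18314941159845283 0.27876103784415834
rack [ 0.6554 -0.3604  0.    ] [ 0.6788 -0.1118  0.    ]
sheet scene [array([ 0.3966, -0.2576]), array([ 0.4193, -0.0885]), array([ 0.5584, -0.1058]), array([ 0.5366, -0.2727])]
sheet side [array([ 0.4181, -0.0938]), array([ 0.5543, -0.1125]), array([ 0.5305, -0.2801]), array([ 0.3969, -0.2621])]
S [347 169  10  13 102] [351.1275 174.902 ] [0.4805 0.1263 0.096 ]
D [274 175   8  12  70] [277.5143 180.6143] [0.4737 0.1221 0.096 ]
W [116  40  47  35 732] [141.9344  58.8251] [0.4803 0.1267 0.096 ]
knob tri (array([0.4769, 0.1287, 0.09  ]), [np.float64(0.0013598268366321017), np.float64(0.0013598268366320993)])
blank top scene [array([ 0.6402, -0.1808]), array([ 0.6465, -0.1161]), array([ 0.6566, -0.1791]), array([ 0.6629, -0.1151])]
blank top side [array([ 0.6403, -0.124 ]), array([ 0.6421, -0.1813]), array([ 0.6528, -0.123 ]), array([ 0.6516, -0.181 ])]
rack top side [array([ 0.6238, -0.1096]), array([ 0.6029, -0.3574]), array([ 0.6657, -0.3564])]
```

View pics/w_fix.png

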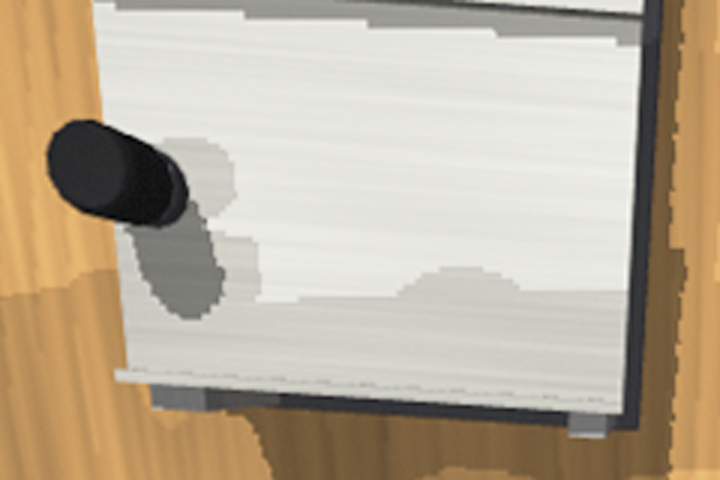

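The brass blanks in the rack, by scene pixels:
- (201,249): square.
- (231,247): arched.
- (263,244): oblong, with a flat top about 64 mm long.

The last one is the target. The pink and purple shapes outside the rack are decoys. The fixture has a yaw of about -3.8° and the knob is near (0.477, 0.127). I'll move above the knob now.

Request:
{"name": "send_rows", "arguments": {"steps": [[[-0.034, -0.024, 0], [0, 0, 0.013], 0.087], [[-0.068, -0.048, 0], [0, 0, 0.026], 0.087], [[-0.102, -0.072, 0], [0, 0, 0.04], 0.087], [[-0.136, -0.096, 0], [0, 0, 0.053], 0.087], [[-0.17, -0.12, 0.01], [0, 0, 0.066], 0.087]], "grip_force": 40}}

```text
time_s: 0.82
tool_pos: [0.4803, 0.1207, 0.2145]
tool_rot: [-179.9, -0.2, -3.8]
force: [1.0, 0.4, 0.3]
grip_width: 0.0868
```

```bash
python3 - <<'E'
from h import *
W=env.read_camera('wrist');save('w1',W['pixels']);o=env.get_obs();print(o['time_s'],o['tool_pos'],o['tool_rot'],W['position'])
S=env.read_camera('scene');crop(S,'s1',310,150,140,100,5)
D=env.read_camera('side');crop(D,'d1',240,130,110,90,6)
E
```

```text
0.8667 [0.47148725 0.12635062 0.210793  ] [-179.93529709    0.42078827   -3.35228036] [0.48505252 0.19048664 0.37627052]
```

View pics/w1.png

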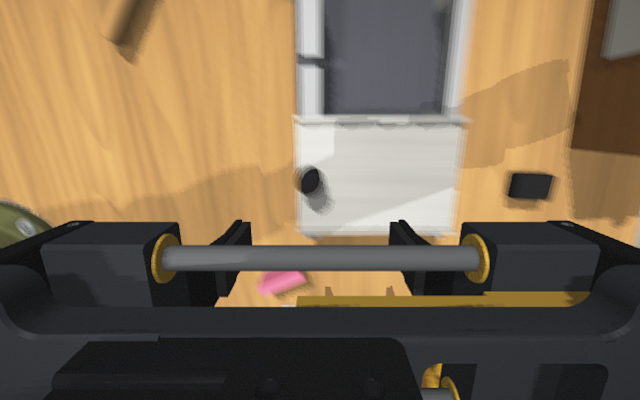

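View pics/s1.png

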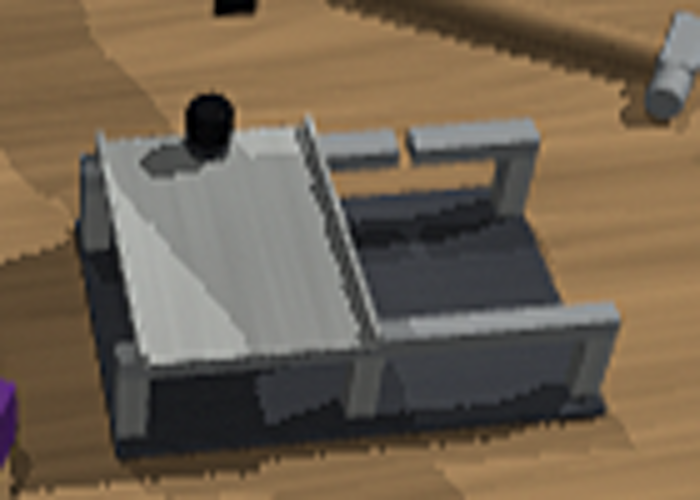

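View pics/d1.png

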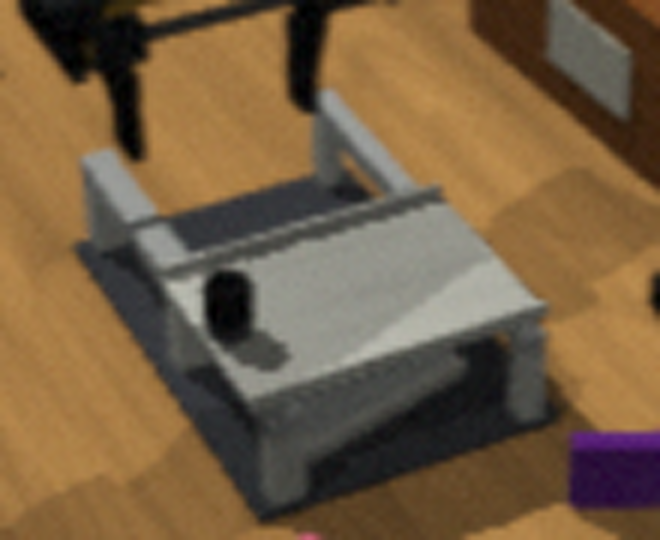

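The knob shows at wrist pixel (311,180), but the picture is blurred by motion. I'll retake it now that the arm has settled.

```bash
python3 - <<'E'
from h import *
W=env.read_camera('wrist');crop(W,'w2',260,100,240,150,3);o=env.get_obs();print(o['time_s'],o['tool_pos'],o['tool_rot'],W['position'])
g=W['pixels'].max(2); m=np.zeros_like(g); m[155:215,285:335]=g[155:215,285:335]<45
cc=cv2.connectedComponentsWithStats(m); i=1+np.argmax(cc[2][1:,4]); print(cc[2][i],cc[3][i], onz(W,*cc[3][i],.096))
S=env.read_camera('scene')
g=S['pixels'].max(2); m=np.zeros_like(g); m[160:190,340:365]=g[160:190,340:365]<60
cc=cv2.connectedComponentsWithStats(m); i=1+np.argmax(cc[2][1:,4]); print(cc[2][i],cc[3][i], onz(S,*cc[3][i],.096))
E
```

```text
1.0167 [0.48030117 0.11991186 0.21309277] [ 1.79970331e+02 -6.08502603e-02 -3.64075130e+00] [0.48330312 0.19155301 0.37418229]
[305 171  26  29 555] [317.51891892 185.49009009] [0.47633199 0.12642341 0.096     ]
[347 169  10  14 112] [351.22321429 175.0625    ] [0.48124732 0.12644142 0.096     ]
```

View pics/w2.png

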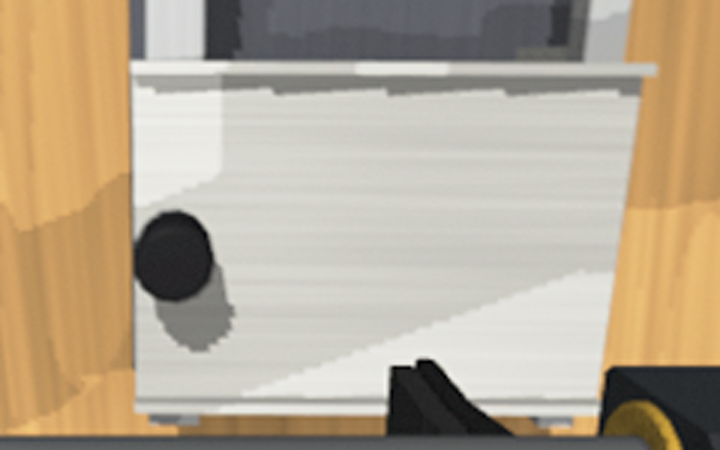

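The knob is at wrist pixel (317,185), giving (0.477, 0.1265). The scene view agrees within 4 mm. Next I descend over it.

Request:
{"name": "send_rows", "arguments": {"steps": [[[-0.003, -0.006, 0.03], [0, 0, 0], 0.087], [[-0.0035, -0.0065, 0.065], [0, 0, 0], 0.087], [[-0.0035, -0.0065, 0.1], [0, 0, 0], 0.087], [[-0.0035, -0.0065, 0.125], [0, 0, 0], 0.087], [[-0.0035, -0.0065, 0.132], [0, 0, 0], 0.06]]}}

```text
time_s: 1.48
tool_pos: [0.4761, 0.1239, 0.0767]
tool_rot: [179.9, 0.4, -3.9]
force: [-0.3, 0.4, -0.3]
grip_width: 0.0846
```

Request:
{"name": "send_rows", "arguments": {"steps": [[[0, 0, 0], [0, 0, 0], 0.02], [[0, 0, 0], [0, 0, 0], 0.02], [[0, 0, 0], [0, 0, 0], 0.02], [[0, 0, 0], [0, 0, 0], 0.02], [[0, 0, 0], [0, 0, 0], 0.02]]}}

```text
time_s: 1.9
tool_pos: [0.4792, 0.1263, 0.0825]
tool_rot: [-180.0, -0.2, -3.8]
force: [0.2, 0.6, -0.3]
grip_width: 0.055
```

Request:
{"name": "send_rows", "arguments": {"steps": [[[0, 0, 0], [0, 0, 0], 0.02], [[0, 0, 0], [0, 0, 0], 0.02], [[0, 0, 0], [0, 0, 0], 0.02], [[0, 0, 0], [0, 0, 0], 0.02], [[0, 0, 0], [0, 0, 0], 0.02]]}}

```text
time_s: 2.32
tool_pos: [0.4753, 0.1263, 0.0808]
tool_rot: [179.9, 0.3, -3.7]
force: [-6.8, 0.7, 6.5]
grip_width: 0.0267
```

```bash
python3 - <<'E'
from h import *
o=env.get_obs();print(o['time_s'],o['tool_pos'],o['tool_rot'],o['grip_width'],o['force'])
D=env.read_camera('side');crop(D,'d3',240,110,110,90,6)
E
```

```text
2.3167 [0.47529755 0.12629977 0.08079878] [179.94374385   0.30393397  -3.74919531] 0.026738243550264038 [-6.84144301  0.69484347  6.51706779]
```

View pics/d3.png

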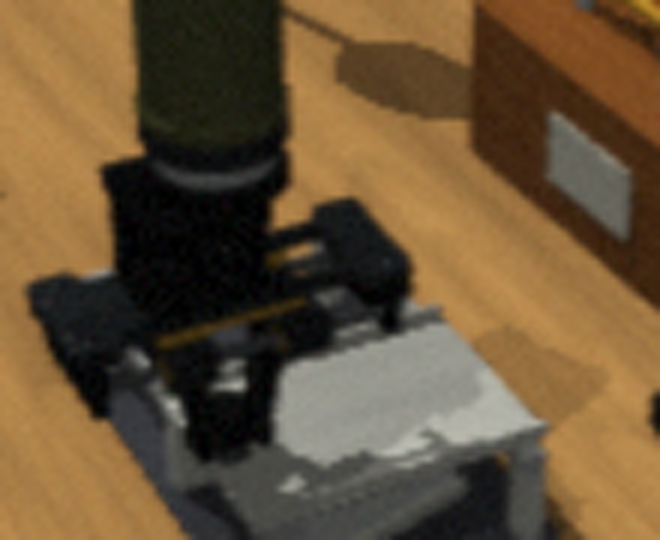

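The side view shows the fingers around the knob, with an opening of 27 mm. Next I lift the plunger by 12 mm.

Request:
{"name": "send_rows", "arguments": {"steps": [[[0, 0, -0.002], [0, 0, 0], 0.02], [[-0.001, 0, -0.005], [0, 0, 0], 0.02], [[-0.001, 0, -0.008], [0, 0, 0], 0.02], [[-0.001, 0, -0.012], [0, 0, 0], 0.02], [[-0.001, 0, -0.012], [0, 0, 0], 0.02]]}}

```text
time_s: 2.78
tool_pos: [0.4753, 0.1262, 0.0922]
tool_rot: [180.0, 0.2, -3.8]
force: [-3.7, 1.6, -10.0]
grip_width: 0.0266
```

The force on the tool is -10 N with 11 mm of lift, which fits the spring being compressed. I slide the cover along fixture +y.

Request:
{"name": "send_rows", "arguments": {"steps": [[[0, -0.015, 0], [0, 0, 0], 0.02], [[0, -0.035, 0], [0, 0, 0], 0.02], [[0, -0.06, 0], [0, 0, 0], 0.02], [[0, -0.085, 0], [0, 0, 0], 0.02], [[0, -0.105, 0], [0, 0, 0], 0.02]]}}

```text
time_s: 3.2
tool_pos: [0.482, 0.2303, 0.0912]
tool_rot: [179.8, 0.2, -3.8]
force: [-3.9, -3.0, -9.7]
grip_width: 0.0268
```

Request:
{"name": "send_rows", "arguments": {"steps": [[[0, -0.008, 0], [0, 0, 0], 0.02], [[0, -0.014, 0], [0, 0, 0], 0.02], [[0, -0.018, 0], [0, 0, 0], 0.02], [[0, -0.018, 0], [0, 0, 0], 0.02], [[0, -0.018, 0], [0, 0, 0], 0.02]]}}

```text
time_s: 3.62
tool_pos: [0.483, 0.2466, 0.0914]
tool_rot: [179.8, 0.3, -3.8]
force: [-6.9, -1.6, -9.4]
grip_width: 0.0267
```

```bash
python3 - <<'E'
from h import *
o=env.get_obs();print(o['time_s'],o['tool_pos'],o['tool_rot'],o['grip_width'],o['force'])
S=env.read_camera('scene');crop(S,'s4',310,120,140,120,5)
E
```

```text
3.6167 [0.48303001 0.24658394 0.09135903] [179.79061407   0.27199076  -3.84210521] 0.02667707967998629 [-6.86179599 -1.5513145  -9.41336317]
```

View pics/s4.png

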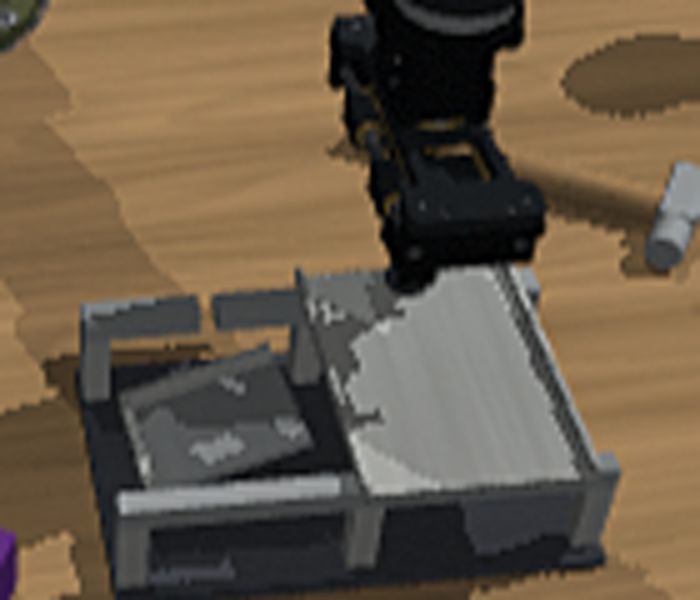

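The cover has travelled 120.5 mm and is at its stop. I'll release the knob so the pin snaps home.

Request:
{"name": "send_rows", "arguments": {"steps": [[[0, 0, 0.003], [0, 0, 0], 0.02], [[0, 0, 0.006], [0, 0, 0], 0.03], [[0, 0, 0.006], [0, 0, 0], 0.05], [[0, 0, 0.006], [0, 0, 0], 0.06], [[0, 0, 0.006], [0, 0, 0], 0.06]]}}

```text
time_s: 4.08
tool_pos: [0.4881, 0.2489, 0.089]
tool_rot: [-179.9, -0.3, -3.9]
force: [0.6, -0.1, 0.6]
grip_width: 0.0428
```

Request:
{"name": "send_rows", "arguments": {"steps": [[[0, 0, 0], [0, 0, 0], 0.07], [[0, 0, -0.02], [0, 0, 0], 0.07], [[0, 0, -0.055], [0, 0, 0], 0.07], [[0, 0, -0.09], [0, 0, 0], 0.07], [[0, 0.03, -0.115], [0, 0, 0], 0.087]]}}

```text
time_s: 4.5
tool_pos: [0.4841, 0.2255, 0.2064]
tool_rot: [-179.6, -0.3, -3.3]
force: [-0.2, 0.6, 0.4]
grip_width: 0.0703
```

Request:
{"name": "send_rows", "arguments": {"steps": [[[0.015, 0.035, -0.01], [0, 0, 0], 0.087], [[0.03, 0.07, -0.02], [0, 0, 0], 0.087], [[0.045, 0.11, -0.02], [0, 0, 0], 0.087], [[0.06, 0.15, -0.02], [0, 0, 0], 0.087], [[0.075, 0.185, -0.02], [0, 0, 0], 0.087]]}}

```text
time_s: 4.92
tool_pos: [0.5472, 0.0267, 0.224]
tool_rot: [180.0, -0.3, -3.8]
force: [0.1, 0.2, -0.4]
grip_width: 0.0862
```

Request:
{"name": "send_rows", "arguments": {"steps": [[[0, 0.008, 0], [0, 0, 0], 0.087], [[0, 0.008, 0], [0, 0, 0], 0.087], [[0, 0.008, 0], [0, 0, 0], 0.087], [[0, 0.008, 0], [0, 0, 0], 0.087], [[0, 0.008, 0], [0, 0, 0], 0.087]]}}

```text
time_s: 5.33
tool_pos: [0.5451, 0.0239, 0.2222]
tool_rot: [-180.0, -0.0, -3.6]
force: [0.2, -1.2, -0.1]
grip_width: 0.0867
```

```bash
python3 - <<'E'
from h import *
o=env.get_obs();print(o['time_s'],o['tool_pos'],o['tool_rot'],o['grip_width'],o['force'])
W=env.read_camera('wrist');save('w5',W['pixels']);
S=env.read_camera('scene');crop(S,'s5',310,130,140,120,5)
D=env.read_camera('side');crop(D,'d5',240,130,110,90,7)
g=S['pixels'].max(2); print([ (k,) for k in ()])
E
```

```text
5.3333 [0.54507925 0.02390144 0.22218824] [-1.79958913e+02 -4.69846010e-02 -3.56492519e+00] 0.08669728330453254 [ 0.17150602 -1.20060184 -0.12633803]
[]
```

View pics/w5.png

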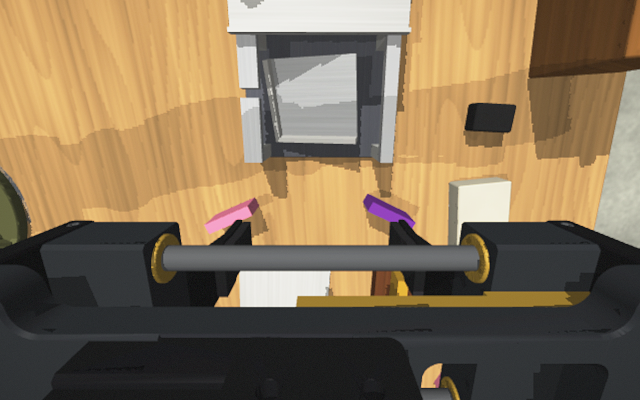

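View pics/s5.png

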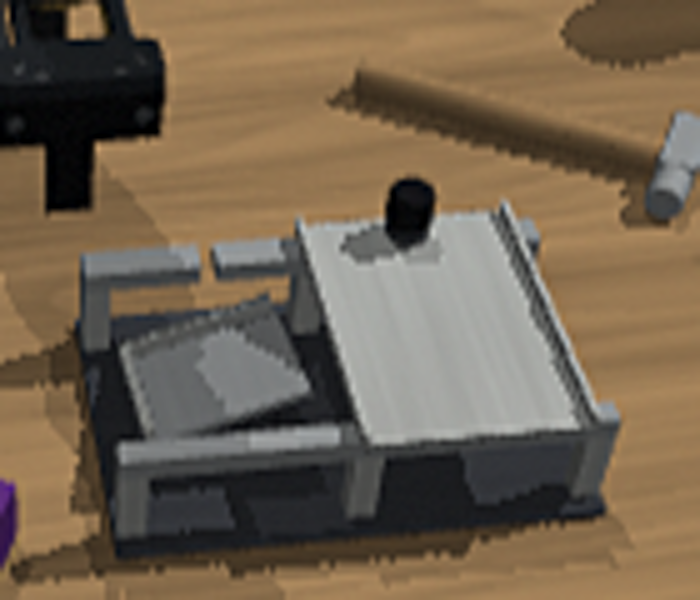

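View pics/d5.png

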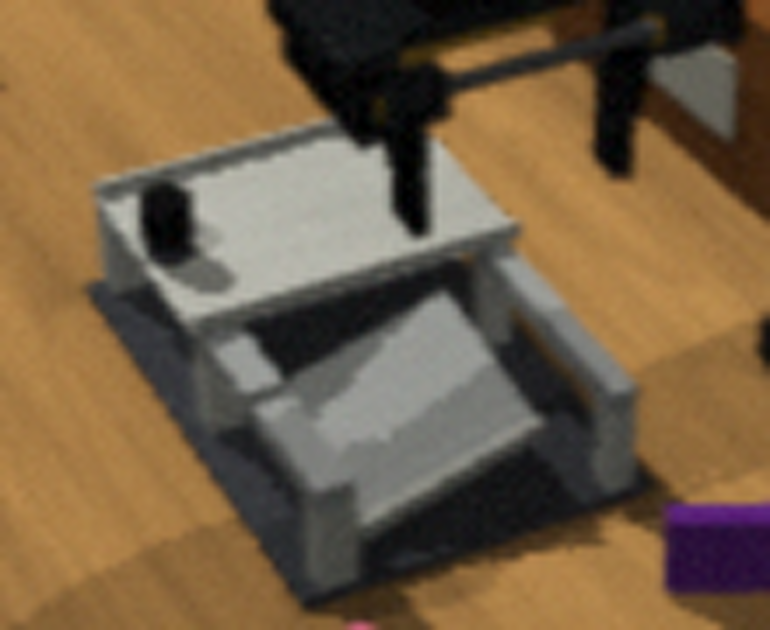

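The cover is open and the knob is down, at (392,172) in the scene image. The seat is now visible, with its low corner near wrist pixel (280,140). I'll measure it from enlarged crops.

```bash
python3 - <<'E'
from h import *
W=env.read_camera('wrist');crop(W,'w6',225,25,190,145,4)
S=env.read_camera('scene');crop(S,'s6',325,180,60,50,12)
D=env.read_camera('side');crop(D,'d6',270,165,55,45,12)
for n,c,(x0,y0,x1,y1) in [('S',S,(380,160,400,184)),('D',D,(255,152,272,170))]:
    g=c['pixels'].max(2); m=np.zeros_like(g); m[y0:y1,x0:x1]=(g[y0:y1,x0:x1]<50)
    cc=cv2.connectedComponentsWithStats(m); i=1+np.argmax(cc[2][1:,4]); print(n,cc[2][i],cc[3][i], onz(c,*cc[3][i],.096))
E
```

```text
S [387 166  10  13 104] [391.36538462 171.89423077] [0.4888225  0.24603463 0.096     ]
D [260 156   7  12  67] [263.34328358 161.43283582] [0.48165792 0.24228076 0.096     ]
```

View pics/w6.png

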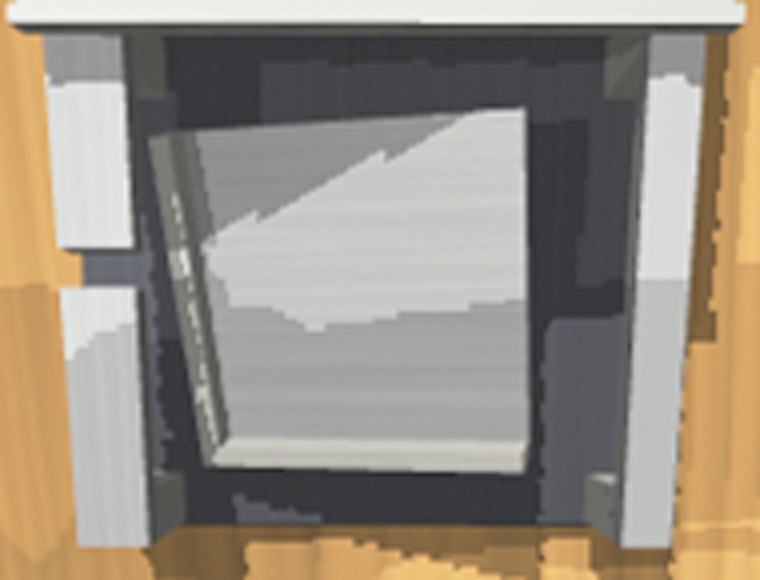

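View pics/s6.png

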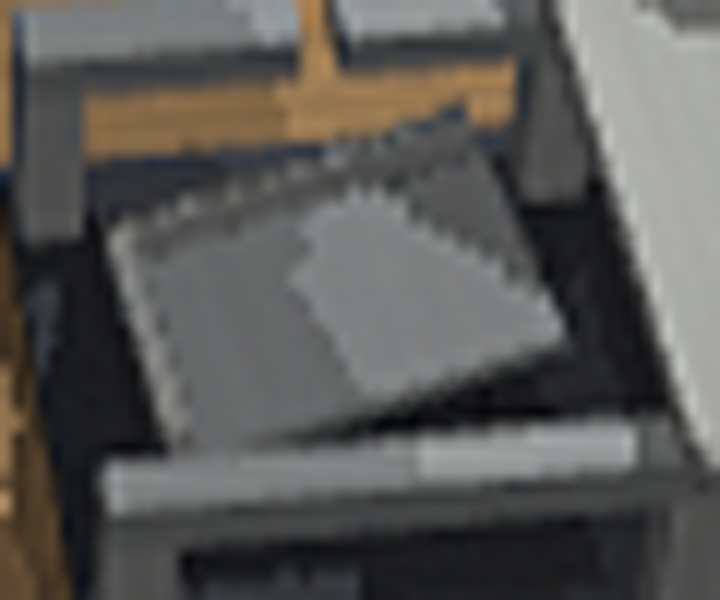

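View pics/d6.png

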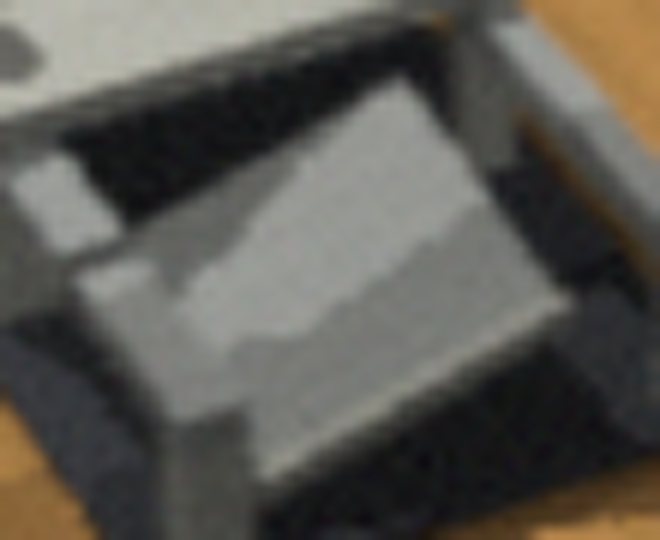

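```bash
python3 - <<'E'
from h import *
np.set_printoptions(precision=4,suppress=True)
S=env.read_camera('scene');D=env.read_camera('side');W=env.read_camera('wrist')
L=onz(W,282,135,.014);print('low',L)
w=lambda x,y:ray(W,225+x/4,25+y/4)
s=lambda x,y:ray(S,325+x/12,180+y/12)
d=lambda x,y:ray(D,270+x/12,165+y/12)
A=tri(w(525,108),s(565,338),d(402,75));print('A',A, A[0]-L, np.linalg.norm(A[0]-L),np.hypot(98,90))
H=tri(w(198,133),s(470,150));print('nearhigh',H,H[0]-L)
F=tri(w(525,470),d(570,300));print('far low fence top outer',F,F[0]-L)
G=tri(w(207,465),s(110,230));print('low fence top outer',G, G[0]-L)
fx=lambda p:((p[:2]-np.array([.5545,.188]))@np.array([[.9978,.0663],[-.0663,.9978]]))
for p in (L,A[0],H[0],F[0],G[0]):print(fx(p))
# rails top z=.07 in wrist
print([fx(onz(W,225+x/4,25+y/4,.07)) for x,y in [(78,545),(150,545),(622,545),(672,545),(648,38),(45,38)]])
E
```

```text
low [0.4992 0.076  0.014 ]
A (array([0.5933, 0.1592, 0.0646]), [np.float64(0.001371014113199077), np.float64(0.0013863923912449537), np.float64(0.0003756270583970968)]) [0.0941 0.0832 0.0506] 0.13542364748164107 133.05637902783917
nearhigh (array([0.503 , 0.1636, 0.0394]), [np.float64(0.0006767905540922988), np.float64(0.0006767905540923339)]) [0.0038 0.0876 0.0254]
far low fence top outer (array([0.5916, 0.0629, 0.0488]), [np.float64(7.507897741050604e-05), np.float64(7.507897741062477e-05)]) [ 0.0924 -0.0131  0.0348]
low fence top outer (array([0.4934, 0.0718, 0.0193]), [np.float64(0.0031705587278028336), np.float64(0.0031705587278027525)]) [-0.0058 -0.0042  0.0053]
[-0.0478 -0.1154]
[ 0.0406 -0.0261]
[-0.0498 -0.0278]
[ 0.0453 -0.1223]
[-0.0532 -0.12  ]
[array([-0.0839, -0.1418]), array([-0.0634, -0.1418]), array([ 0.0709, -0.1418]), array([ 0.0852, -0.1418]), array([ 0.0702, -0.0124]), array([-0.0832, -0.0124])]
```

Seat results:
- It is aligned with the fixture in yaw.
- Both slopes are about 15.5°.
- The low corner is at about (0.499, 0.076, 0.014).

The rails check against nominal to about 2 mm. I now go over the rack for a closer wrist view of the blank.

Request:
{"name": "send_rows", "arguments": {"steps": [[[0.014, 0.038, 0], [0, 0, 0.005], 0.087], [[0.028, 0.076, 0], [0, 0, 0.01], 0.087], [[0.042, 0.114, 0], [0, 0, 0.015], 0.087], [[0.056, 0.152, 0], [0, 0, 0.02], 0.087], [[0.07, 0.19, 0], [0, 0, 0.025], 0.087]]}}

```text
time_s: 6.2
tool_pos: [0.6028, -0.1747, 0.222]
tool_rot: [180.0, -0.0, -5.2]
force: [0.4, -0.6, 0.2]
grip_width: 0.0871
```

Request:
{"name": "send_rows", "arguments": {"steps": [[[0.014, 0.037, 0], [0, 0, 0], 0.087], [[0.027, 0.074, 0], [0, 0, 0], 0.087], [[0.027, 0.074, 0], [0, 0, 0], 0.087], [[0.027, 0.074, 0], [0, 0, 0], 0.087], [[0.027, 0.074, 0], [0, 0, 0], 0.087]]}}

```text
time_s: 6.62
tool_pos: [0.6226, -0.2483, 0.2213]
tool_rot: [-179.9, 0.0, -5.2]
force: [-1.3, 1.5, -0.4]
grip_width: 0.087
```

```bash
python3 - <<'E'
from h import *
o=env.get_obs();print(o['time_s'],o['tool_pos'],o['tool_rot'],o['grip_width'],o['force'])
W=env.read_camera('wrist');save('w7',W['pixels']);
E
```

```text
6.6167 [ 0.62257424 -0.24831984  0.22134952] [-1.79933211e+02  3.62533295e-02 -5.22117583e+00] 0.08699434696580688 [-1.29399998  1.53795949 -0.4036019 ]
```

View pics/w7.png

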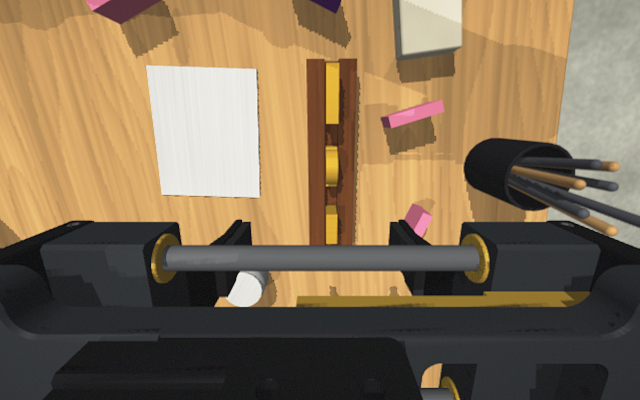

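The wrist view shows three yellow tops in the rack: oblong (332,93), arched (331,166) and square (332,222). I'll confirm the oblong in an enlarged crop and measure it.

```bash
python3 - <<'E'
from h import *
np.set_printoptions(precision=4,suppress=True)
W=env.read_camera('wrist');crop(W,'w8',280,45,110,150,4)
h=cv2.cvtColor(W['pixels'],cv2.COLOR_RGB2HSV)
m=cv2.inRange(h,(18,150,120),(35,255,255)); m[:, :315]=0; m[:,350:]=0; m[235:]=0; m[:50]=0
n,l,st,ce=cv2.connectedComponentsWithStats(m)
for i in range(1,n):
    if st[i,4]>60:
        print(st[i],ce[i]); pts=np.argwhere(l==i)[:,::-1].astype(np.float32)
        r=cv2.minAreaRect(pts);b=cv2.boxPoints(r)
        P=np.array([onz(W,*p,.058) for p in b]);print(r,P[:,:2],P.mean(0))
print('rack corners',[onz(W,*p,.028)[:2] for p in [(307,60),(356,60)]])
print('sheet',[onz(W,*p,.003)[:2] for p in [(147,66),(256,69),(260,198),(162,195)]])
E
```

```text
[326  64  14  62 820] [332.1451  94.0122]
((332.5, 94.5), (61.0, 13.0), 90.0) [[ 0.6413 -0.1193]
 [ 0.6553 -0.1206]
 [ 0.6507 -0.1845]
 [ 0.6359 -0.1832]] [ 0.6458 -0.1519  0.058 ]
[325 147  13  37 456] [331.0746 164.6842]
((331.0, 165.0), (36.0, 12.0), 90.0) [[ 0.6327 -0.2079]
 [ 0.6466 -0.2091]
 [ 0.6434 -0.252 ]
 [ 0.629  -0.2507]] [ 0.6379 -0.2299  0.058 ]
[325 206  13  29 337] [330.454  220.3798]
((331.0, 220.0), (12.0, 28.0), 0.0) [[ 0.6234 -0.3167]
 [ 0.6265 -0.2796]
 [ 0.6413 -0.281 ]
 [ 0.6385 -0.318 ]] [ 0.6324 -0.2988  0.058 ]
rack corners [array([ 0.6204, -0.1076]), array([ 0.6779, -0.1128])]
sheet [array([ 0.4167, -0.0913]), array([ 0.554 , -0.1072]), array([ 0.5344, -0.2766]), array([ 0.3956, -0.2597])]
```

View pics/w8.png

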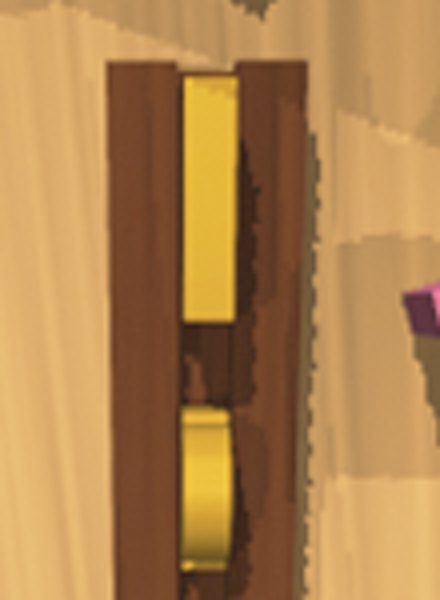

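This is the oblong brass blank: flat top, 64 mm long, centre about (0.646, -0.152). I go above it, then down.

Request:
{"name": "send_rows", "arguments": {"steps": [[[0.005, -0.035, 0.01], [0, 0, 0], 0.06], [[0.01, -0.07, 0.03], [0, 0, 0], 0.05], [[0.0145, -0.098, 0.06], [0, 0, 0], 0.045], [[0.0145, -0.098, 0.095], [0, 0, 0], 0.045], [[0.0145, -0.098, 0.12], [0, 0, 0], 0.045]]}}

```text
time_s: 7.13
tool_pos: [0.6459, -0.1461, 0.0999]
tool_rot: [-179.9, 0.1, -4.7]
force: [0.6, -0.9, -0.6]
grip_width: 0.0614
```

Request:
{"name": "send_rows", "arguments": {"steps": [[[0, 0, 0.02], [0, 0, 0], 0.045], [[0, 0, 0.04], [0, 0, 0], 0.045], [[0, 0, 0.055], [0, 0, 0], 0.045], [[0, 0, 0.065], [0, 0, 0], 0.045], [[0, 0, 0.068], [0, 0, 0], 0.045]]}}

```text
time_s: 7.55
tool_pos: [0.6448, -0.1507, 0.0322]
tool_rot: [-180.0, 0.1, -5.1]
force: [0.0, -0.3, 0.1]
grip_width: 0.0453
```

```bash
python3 - <<'E'
from h import *
S=env.read_camera('scene');crop(S,'s9',170,180,150,90,5)
D=env.read_camera('side');crop(D,'d9',290,170,140,100,5)
o=env.get_obs();print(o['time_s'],o['tool_pos'],o['tool_rot'],o['grip_width'],o['force'])
E
```

```text
7.65 [ 0.64591436 -0.15164693  0.03391584] [-1.79979823e+02  1.24081241e-02 -5.13948847e+00] 0.04506412408563654 [-0.43283999 -0.10444745  0.1758324 ]
```

View pics/s9.png

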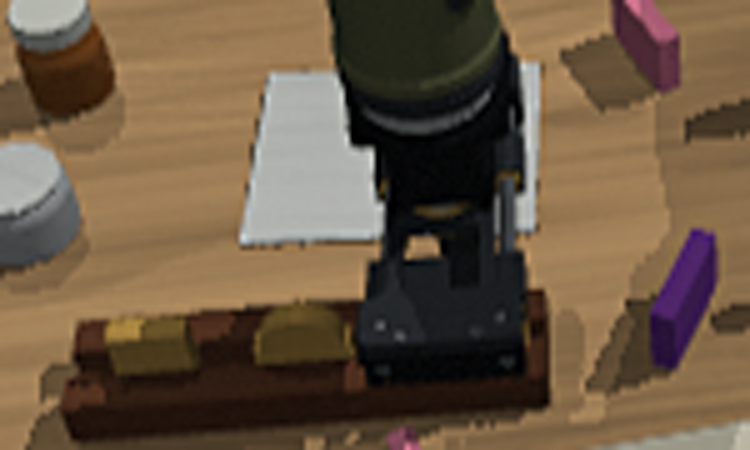

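View pics/d9.png

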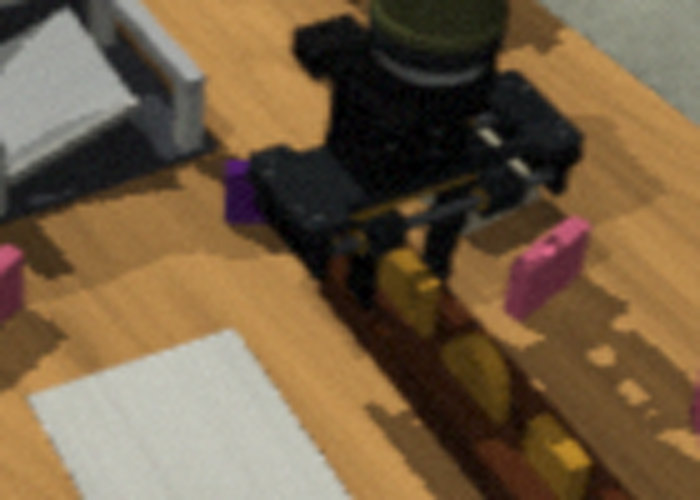

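The fingers straddle the oblong, which is visible at (408,285) in the side crop. I'll close now.

Request:
{"name": "send_rows", "arguments": {"steps": [[[0, 0, 0.001], [0, 0, 0], 0.03], [[0, 0, 0.001], [0, 0, 0], 0.02], [[0, 0, 0.001], [0, 0, 0], 0.01], [[0, 0, 0.001], [0, 0, 0], 0.008], [[0, 0, 0.001], [0, 0, 0], 0.008]], "grip_force": 30}}

```text
time_s: 8.07
tool_pos: [0.6463, -0.1528, 0.0335]
tool_rot: [180.0, -0.1, -5.2]
force: [-0.1, 0.0, -0.1]
grip_width: 0.0193
```

Request:
{"name": "send_rows", "arguments": {"steps": [[[0, 0, 0], [0, 0, 0], 0.008], [[0, 0, 0], [0, 0, 0], 0.008], [[0, 0, -0.015], [0, 0, 0], 0.008], [[0, 0, -0.035], [0, 0, 0], 0.008], [[0, 0, -0.065], [0, 0, 0], 0.008]]}}

```text
time_s: 8.48
tool_pos: [0.643, -0.152, 0.0945]
tool_rot: [-180.0, 0.4, -5.2]
force: [0.6, -0.8, -4.3]
grip_width: 0.0137
```

The blank is held at 13.7 mm and weighs about 0.35 kg by the force reading. I carry it over the sheet.

Request:
{"name": "send_rows", "arguments": {"steps": [[[-0.02, 0.006, -0.01], [0, 0, 0], 0.008], [[-0.055, 0.017, -0.01], [0, 0, 0], 0.008], [[-0.09, 0.028, -0.01], [0, 0, 0], 0.008], [[-0.125, 0.038, 0], [0, 0, 0], 0.008], [[-0.1525, 0.046, 0.01], [0, 0, 0], 0.008]]}}

```text
time_s: 8.9
tool_pos: [0.4868, -0.1854, 0.0873]
tool_rot: [180.0, 0.1, -5.3]
force: [0.1, 0.1, -3.6]
grip_width: 0.0139
```

Request:
{"name": "send_rows", "arguments": {"steps": [[[0, 0, 0.015], [0, 0, 0], 0.008], [[0, 0, 0.03], [0, 0, 0], 0.008], [[0, 0, 0.045], [0, 0, 0], 0.008], [[0, 0, 0.05], [0, 0, 0], 0.008], [[0, 0, 0.05], [0, 0, 0], 0.008]]}}

```text
time_s: 9.32
tool_pos: [0.4881, -0.1841, 0.036]
tool_rot: [-180.0, 0.2, -5.2]
force: [0.2, 0.3, -3.4]
grip_width: 0.0135
```

```bash
python3 - <<'E'
from h import *
D=env.read_camera('side');crop(D,'d10',260,170,140,100,5)
o=env.get_obs();print(o['time_s'],o['tool_pos'],o['tool_rot'],o['grip_width'],o['force'])
E
```

```text
9.3667 [ 0.48914853 -0.18438823  0.03713121] [-1.79981495e+02  1.11185903e-01 -5.20797175e+00] 0.014058205799632384 [-0.67667345 -0.27084536 -1.69571584]
```

View pics/d10.png

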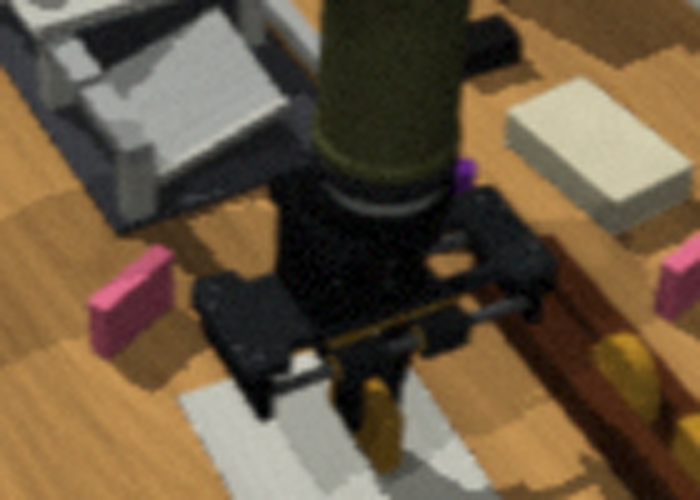

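Request:
{"name": "send_rows", "arguments": {"steps": [[[0, 0, 0.005], [0, 0, 0], 0.008], [[0, 0, 0.009], [0, 0, 0], 0.008], [[0, 0, 0.012], [0, 0, 0], 0.008], [[0, 0, 0.014], [0, 0, 0], 0.008], [[0, 0, 0.015], [0, 0, 0], 0.008]]}}

```text
time_s: 9.78
tool_pos: [0.4898, -0.1846, 0.0226]
tool_rot: [-180.0, 0.0, -5.2]
force: [-0.3, -0.2, -2.3]
grip_width: 0.0139
```

Request:
{"name": "send_rows", "arguments": {"steps": [[[0, 0, 0.001], [0, 0, 0], 0.008], [[0, 0, 0.001], [0, 0, 0], 0.008], [[0, 0, 0.001], [0, 0, 0], 0.02], [[0, 0, 0.001], [0, 0, 0], 0.03], [[0, 0, 0.001], [0, 0, 0], 0.087]]}}

```text
time_s: 10.2
tool_pos: [0.4906, -0.1849, 0.0224]
tool_rot: [180.0, -0.1, -5.2]
force: [-0.6, 0.2, -0.3]
grip_width: 0.0263
```

Request:
{"name": "send_rows", "arguments": {"steps": [[[0, 0, 0], [0, 0, 0], 0.087], [[0, 0, 0], [0, 0, 0], 0.087], [[0, 0, -0.005], [0, 0, 0], 0.087], [[0, 0, -0.01], [0, 0, 0], 0.087], [[0, 0, -0.016], [0, 0, 0], 0.087]]}}

```text
time_s: 10.62
tool_pos: [0.4899, -0.1847, 0.0383]
tool_rot: [180.0, -0.0, -5.2]
force: [-0.3, 0.0, 0.2]
grip_width: 0.059
```

```bash
python3 - <<'E'
from h import *
D=env.read_camera('side');crop(D,'d11',260,170,140,100,5)
o=env.get_obs();print(o['time_s'],o['tool_pos'],o['tool_rot'],o['grip_width'],o['force'])
E
```

```text
10.6667 [ 0.49092683 -0.18500984  0.03978606] [ 1.79971609e+02 -1.37434657e-01 -5.21593043e+00] 0.06254172651599317 [ 0.74508524 -0.1190225   1.41664563]
```

View pics/d11.png

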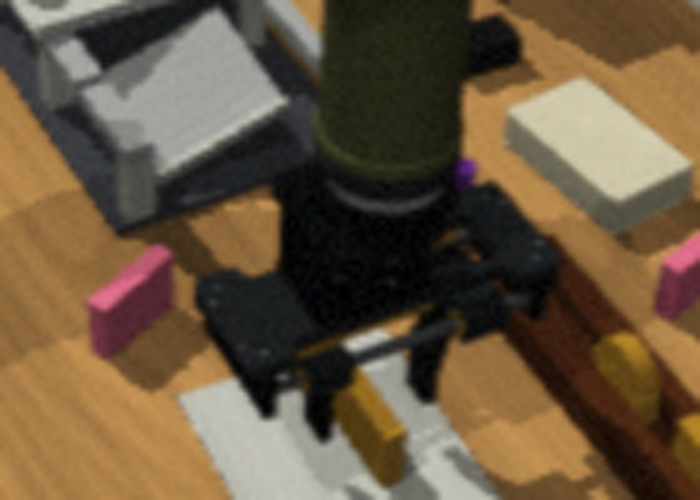

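The blank stands free on the sheet, at (375,430) in the crop. I sweep towards the robot so that the far finger tips it over.

Request:
{"name": "send_rows", "arguments": {"steps": [[[-0.006, 0, 0], [0, 0, 0], 0.087], [[-0.014, 0, 0], [0, 0, 0], 0.087], [[-0.024, 0, 0], [0, 0, 0], 0.087], [[-0.032, 0, 0], [0, 0, 0], 0.087], [[-0.038, 0, 0], [0, 0, 0], 0.087]]}}

```text
time_s: 11.08
tool_pos: [0.4504, -0.1811, 0.0376]
tool_rot: [-180.0, 0.0, -5.2]
force: [1.6, -1.1, 0.1]
grip_width: 0.0861
```

Request:
{"name": "send_rows", "arguments": {"steps": [[[-0.005, 0, 0], [0, 0, 0], 0.087], [[-0.01, 0, 0], [0, 0, 0], 0.087], [[-0.015, 0, 0], [0, 0, 0], 0.087], [[-0.02, 0, 0], [0, 0, 0], 0.087], [[-0.02, 0, 0], [0, 0, 0], 0.087]]}}

```text
time_s: 11.5
tool_pos: [0.4309, -0.1793, 0.0376]
tool_rot: [-180.0, 0.1, -5.2]
force: [0.3, -0.2, -0.5]
grip_width: 0.0871
```

```bash
python3 - <<'E'
from h import *
D=env.read_camera('side');crop(D,'d12',260,170,140,100,5)
o=env.get_obs();print(o['time_s'],o['tool_pos'],o['tool_rot'],o['grip_width'],o['force'])
E
```

```text
11.55 [ 0.43163569 -0.17931164  0.03777015] [-1.79996743e+02  1.28450442e-02 -5.22542473e+00] 0.08713631261075473 [ 1.27069489  0.73675011 -0.18609528]
```

View pics/d12.png

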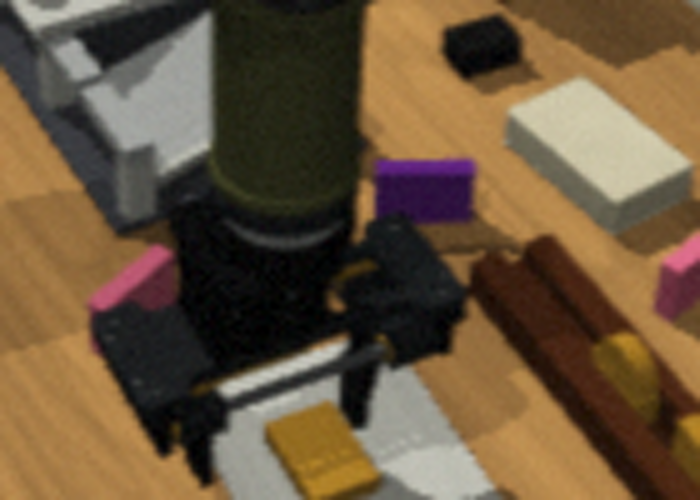

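It lies flat, with its top face at about (320,450) in the crop. I lift off and measure its pose.

Request:
{"name": "send_rows", "arguments": {"steps": [[[0, 0, -0.02], [0, 0, 0], 0.087], [[0, 0, -0.05], [0, 0, 0], 0.087], [[0.01, 0, -0.08], [0, 0, 0], 0.087], [[0.02, 0, -0.1], [0, 0, 0], 0.087], [[0.03, 0, -0.1], [0, 0, 0], 0.087]]}}

```text
time_s: 11.97
tool_pos: [0.4659, -0.1832, 0.1429]
tool_rot: [179.9, -0.5, -5.2]
force: [0.5, -1.1, 0.3]
grip_width: 0.0869
```

```bash
python3 - <<'E'
from h import *
np.set_printoptions(precision=4,suppress=True)
o=env.get_obs();print(o['time_s'],o['tool_pos'],o['tool_rot'],o['grip_width'],o['force'])
D=env.read_camera('side');S=env.read_camera('scene')
for n,c,roi in (('D',D,(295,225,360,290)),('S',S,(205,180,290,235))):
    h=cv2.cvtColor(c['pixels'],cv2.COLOR_RGB2HSV)
    m=cv2.inRange(h,(15,130,70),(35,255,255)); k=np.zeros_like(m);x0,y0,x1,y1=roi;k[y0:y1,x0:x1]=m[y0:y1,x0:x1]
    q,l,st,ce=cv2.connectedComponentsWithStats(k); i=1+np.argmax(st[1:,4]); print(n,st[i],ce[i])
    cn=cv2.findContours((l==i).astype(np.uint8),0,1)[0][0]; print(cv2.approxPolyDP(cn,2,True).reshape(-1,2).tolist(), onz(c,*ce[i],.015))
crop(S,'s13',200,170,120,80,6);crop(D,'d13',290,210,80,70,8)
E
```

```text
11.9667 [ 0.4659 -0.1832  0.1429] [179.8971  -0.5257  -5.2135] 0.08694728536402178 [ 0.4817 -1.0738  0.3038]
D [ 295  225   65   43 1178] [330.6749 237.0187]
[[295, 225], [295, 233], [299, 234], [295, 235], [295, 248], [336, 234], [359, 267], [359, 235], [353, 229], [353, 225], [314, 225], [313, 237], [307, 227], [304, 229]] [ 0.5282 -0.1154  0.015 ]
S [238 198  22  12 224] [249.0045 203.4464]
[[259, 198], [239, 199], [238, 208], [259, 208]] [ 0.4624 -0.1802  0.015 ]
```

View pics/s13.png

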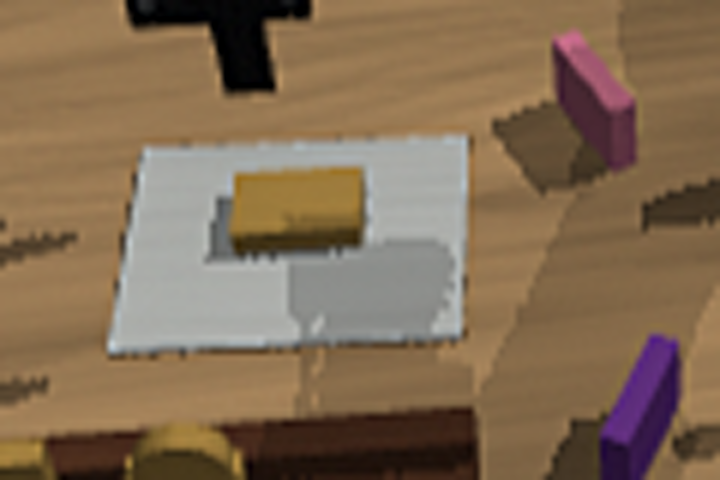

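View pics/d13.png

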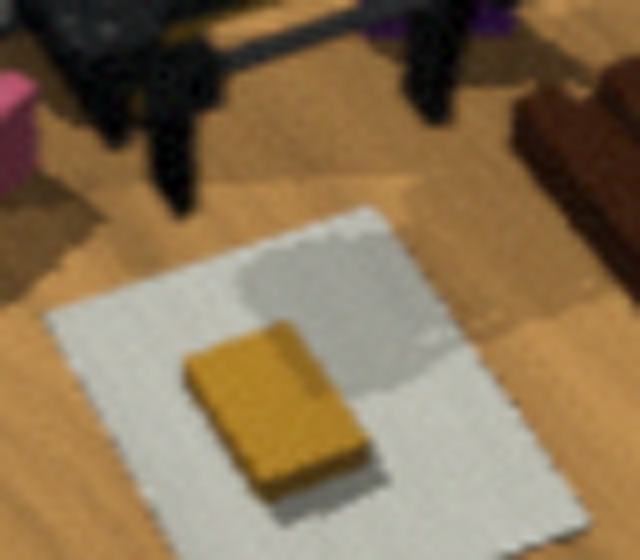

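```bash
python3 - <<'E'
from h import *
np.set_printoptions(precision=4,suppress=True)
D=env.read_camera('side');S=env.read_camera('scene')
P=np.array([onz(D,290+x/8,210+y/8,.017) for x,y in [(185,362),(288,322),(370,445),(265,488)]])
Q=np.array([onz(S,200+x/6,170+y/6,.017) for x,y in [(236,172),(362,167),(363,230),(232,237)]])
for A in (P,Q): print(A[:,:2],A.mean(0))
o=env.get_obs();print(o['time_s'],o['tool_pos'],o['tool_rot'])
E
```

```text
[[ 0.4427 -0.1517]
 [ 0.4855 -0.1548]
 [ 0.4787 -0.2187]
 [ 0.4363 -0.2157]] [ 0.4608 -0.1852  0.017 ]
[[ 0.4385 -0.2081]
 [ 0.4464 -0.1449]
 [ 0.4911 -0.1475]
 [ 0.4843 -0.2114]] [ 0.4651 -0.178   0.017 ]
12.1667 [ 0.461  -0.1818  0.1364] [-179.9771    0.1574   -5.1977]
```

Both views put the flat blank at about (0.462, -0.182), and the tool is right above it. I descend and grip it across the long edges.

Request:
{"name": "send_rows", "arguments": {"steps": [[[0.001, 0, 0.03], [0, 0, 0], 0.075], [[0.001, 0, 0.065], [0, 0, 0], 0.07], [[0.001, 0, 0.1], [0, 0, 0], 0.07], [[0.001, 0, 0.12], [0, 0, 0], 0.07], [[0.001, 0, 0.126], [0, 0, 0], 0.07]]}}

```text
time_s: 12.58
tool_pos: [0.4578, -0.1807, 0.0067]
tool_rot: [-179.9, 0.6, -5.2]
force: [-0.5, 0.0, 0.2]
grip_width: 0.0711
```

Request:
{"name": "send_rows", "arguments": {"steps": [[[0, 0, 0.003], [0, 0, 0], 0.07], [[0, 0, 0.005], [0, 0, 0], 0.06], [[0, 0, 0.005], [0, 0, 0], 0.05], [[0, 0, 0.005], [0, 0, 0], 0.036], [[0, 0, 0.005], [0, 0, 0], 0.036]]}}

```text
time_s: 13.0
tool_pos: [0.4641, -0.1825, 0.0082]
tool_rot: [180.0, -0.1, -5.2]
force: [-0.5, -0.2, 0.9]
grip_width: 0.0511
```

Request:
{"name": "send_rows", "arguments": {"steps": [[[0, 0, 0], [0, 0, 0], 0.036], [[0, 0, 0], [0, 0, 0], 0.036], [[0, 0, 0], [0, 0, 0], 0.036], [[0, 0, 0], [0, 0, 0], 0.036], [[0, 0, 0], [0, 0, 0], 0.036]]}}

```text
time_s: 13.42
tool_pos: [0.4622, -0.1823, 0.0076]
tool_rot: [-180.0, 0.1, -5.2]
force: [-4.3, 0.7, 5.8]
grip_width: 0.0437
```

```bash
python3 - <<'E'
from h import *
D=env.read_camera('side');crop(D,'d14',280,190,100,80,7)
o=env.get_obs();print(o['time_s'],o['tool_pos'],o['tool_rot'],o['grip_width'],o['force'])
E
```

```text
13.4667 [ 0.46220391 -0.18231602  0.00757434] [-1.79998402e+02  7.84667870e-02 -5.22301586e+00] 0.043692348246180394 [-4.74408462 -0.0159352   7.55016182]
```

View pics/d14.png

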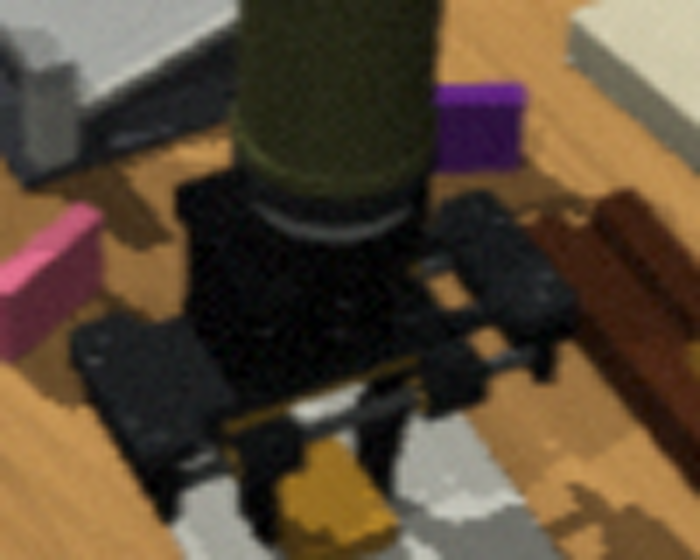

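It is gripped across 43.7 mm. I lift it and work out the tilted placing pose.

Request:
{"name": "send_rows", "arguments": {"steps": [[[0, 0, -0.01], [0, 0, 0], 0.036], [[0, 0, -0.04], [0, 0, 0], 0.036], [[0, 0, -0.075], [0, 0, 0], 0.036], [[0, 0, -0.115], [0, 0, 0], 0.036], [[0, 0, -0.155], [0, 0, 0], 0.036]]}}

```text
time_s: 13.88
tool_pos: [0.4624, -0.1819, 0.1635]
tool_rot: [-180.0, 0.0, -5.2]
force: [1.4, -0.6, -3.3]
grip_width: 0.0432
```

```bash
cat > plan.py <<'E'
from h import *
np.set_printoptions(precision=4,suppress=True)
def seat():
    L=np.array([.4985,.076,.014]);H=np.array([.503,.1636,.0394]);A=np.array([.5933,.1592,.0646])
    x=A-H;y=H-L;x/=np.linalg.norm(x);y/=np.linalg.norm(y)
    b=(x+y);c=(x-y);b/=np.linalg.norm(b);c/=np.linalg.norm(c)
    x=(b+c)/2**.5;y=(b-c)/2**.5
    return L,np.array([x,y,np.cross(x,y)]).T
def toolR(tilt_back):
    L,R=seat()
    R2=Rn.from_rotvec(np.radians(tilt_back)*R[:,1]).as_matrix()@R   # reduces x-slope
    return np.array([R2[:,0],-R2[:,1],-R2[:,2]]).T
if __name__=='__main__':
    L,R=seat();print(R)
    o=env.get_obs();R0=Rm(o['tool_rot']);p0=o['tool_pos'];print(o['time_s'],p0,o['tool_rot'],o['grip_width'],o['force'])
    T=toolR(3)
    rv=Rn.from_matrix(R0.T@T).as_rotvec();print('turn',rv,np.degrees(np.linalg.norm(rv)))
    for sx,sy,h in [(.048,.044,.010),(.048,.044,.10)]:
        C=L+R@np.array([sx,sy,h]) if h<.05 else L+R@np.array([.048,.044,.01])+np.array([0,0,.08])
        tcp=C+T[:,2]*.0024
        print('centre',C,'tcp',tcp,'shift in tool',R0.T@(tcp-p0),'fixt',(tcp[:2]-[.5545,.188])@np.array([[.9978,.0663],[-.0663,.9978]]))
        for a in(-.095,.095):
            for b in(-.0375,.0375):
                q=tcp-T[:,2]*.0697+T[:,0]*a+T[:,1]*b
                print('  body corner',q,(q[:2]-[.5545,.188])@np.array([[.9978,.0663],[-.0663,.9978]]))
E
python3 plan.py
```

```text
[[ 0.9624  0.0121 -0.2714]
 [-0.0841  0.9632 -0.2551]
 [ 0.2583  0.2684  0.928 ]]
13.8833 [ 0.4624 -0.1819  0.1635] [-179.9888    0.014    -5.2136] 0.0431978522342443 [ 1.41   -0.5663 -3.2868]
turn [ 0.2788  0.2073 -0.0479] 20.091022058435307
centre [0.5425 0.1118 0.0475] tcp [0.543  0.1124 0.0452] shift in tool [ 0.0536 -0.3004  0.1183] fixt [-0.0064 -0.0762]
  body corner [0.4355 0.1372 0.1009] [-0.1154 -0.0586]
  body corner [0.4346 0.0649 0.0808] [-0.1115 -0.1307]
  body corner [0.6208 0.1238 0.1407] [ 0.0704 -0.0597]
  body corner [0.6199 0.0515 0.1206] [ 0.0743 -0.1318]
centre [0.5425 0.1118 0.1275] tcp [0.543  0.1124 0.1252] shift in tool [ 0.0536 -0.3004  0.0383] fixt [-0.0064 -0.0762]
  body corner [0.4355 0.1372 0.1809] [-0.1154 -0.0586]
  body corner [0.4346 0.0649 0.1608] [-0.1115 -0.1307]
  body corner [0.6208 0.1238 0.2207] [ 0.0704 -0.0597]
  body corner [0.6199 0.0515 0.2006] [ 0.0743 -0.1318]
```

Body clearance over the near rail is about 15 mm. I head to the pre-place pose, 80 mm above the plate and tilted.

Request:
{"name": "send_rows", "arguments": {"steps": [[[0.006, -0.03, -0.005], [0.05, 0.04, -0.01], 0.036], [[0.013, -0.068, -0.005], [0.11, 0.08, -0.02], 0.036], [[0.02, -0.106, 0], [0.17, 0.125, -0.03], 0.036], [[0.027, -0.145, 0], [0.23, 0.17, -0.04], 0.036], [[0.033, -0.183, 0.005], [0.279, 0.207, -0.048], 0.036]]}}

```text
time_s: 14.3
tool_pos: [0.5133, -0.0019, 0.1583]
tool_rot: [-163.9, -12.4, -4.2]
force: [0.8, 0.4, -3.8]
grip_width: 0.0436
```

```bash
python3 plan.py | grep -v body
```

```text
[[ 0.9624  0.0121 -0.2714]
 [-0.0841  0.9632 -0.2551]
 [ 0.2583  0.2684  0.928 ]]
14.3 [ 0.5133 -0.0019  0.1583] [-163.9444  -12.3503   -4.1961] 0.04355954068683047 [ 0.8276  0.4429 -3.782 ]
turn [-0.002  -0.0046  0.0004] 0.2906892765742652
centre [0.5425 0.1118 0.0475] tcp [0.543  0.1124 0.0452] shift in tool [-0.0033 -0.0798  0.1426] fixt [-0.0064 -0.0762]
centre [0.5425 0.1118 0.1275] tcp [0.543  0.1124 0.1252] shift in tool [ 0.0138 -0.1015  0.0675] fixt [-0.0064 -0.0762]
```

Request:
{"name": "send_rows", "arguments": {"steps": [[[0.004, -0.03, 0.017], [0, 0, 0], 0.036], [[0.009, -0.065, 0.042], [0, 0, 0], 0.036], [[0.014, -0.09, 0.059], [0, 0, 0], 0.036], [[0.0145, -0.102, 0.067], [0, 0, 0], 0.036], [[0.0145, -0.102, 0.067], [0, 0, 0], 0.036]]}}

```text
time_s: 14.72
tool_pos: [0.5411, 0.1166, 0.1233]
tool_rot: [-164.0, -12.0, -3.7]
force: [-1.4, 0.0, -3.3]
grip_width: 0.0438
```

```bash
python3 plan.py | grep -v body; python3 - <<'E'
from h import *
S=env.read_camera('scene');crop(S,'s15',310,120,140,120,5)
D=env.read_camera('side');crop(D,'d15',240,120,110,90,7)
E
```

```text
[[ 0.9624  0.0121 -0.2714]
 [-0.0841  0.9632 -0.2551]
 [ 0.2583  0.2684  0.928 ]]
14.7167 [0.5411 0.1166 0.1233] [-164.0299  -11.9539   -3.7052] 0.04382906735326703 [-1.3978  0.0103 -3.2955]
turn [-0.0023  0.0043  0.0065] 0.46771765161452433
centre [0.5425 0.1118 0.0475] tcp [0.543  0.1124 0.0452] shift in tool [-0.014   0.0251  0.0727] fixt [-0.0064 -0.0762]
centre [0.5425 0.1118 0.1275] tcp [0.543  0.1124 0.1252] shift in tool [ 0.0026  0.0035 -0.0025] fixt [-0.0064 -0.0762]
```

View pics/s15.png

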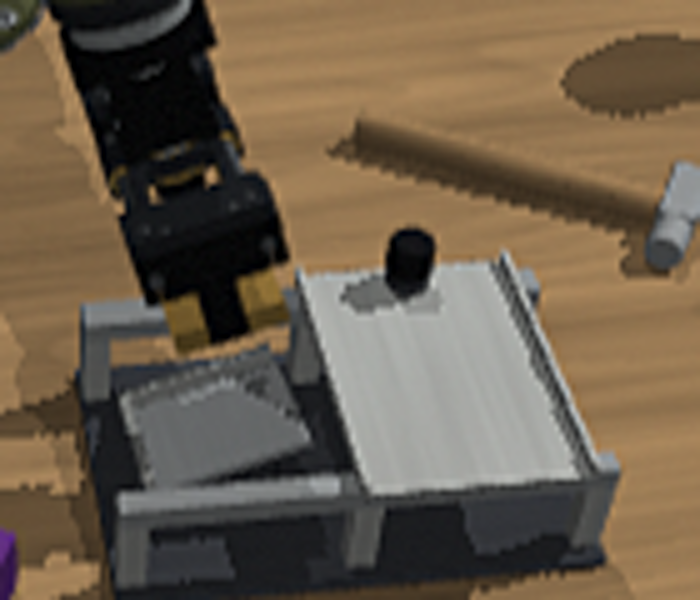

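View pics/d15.png

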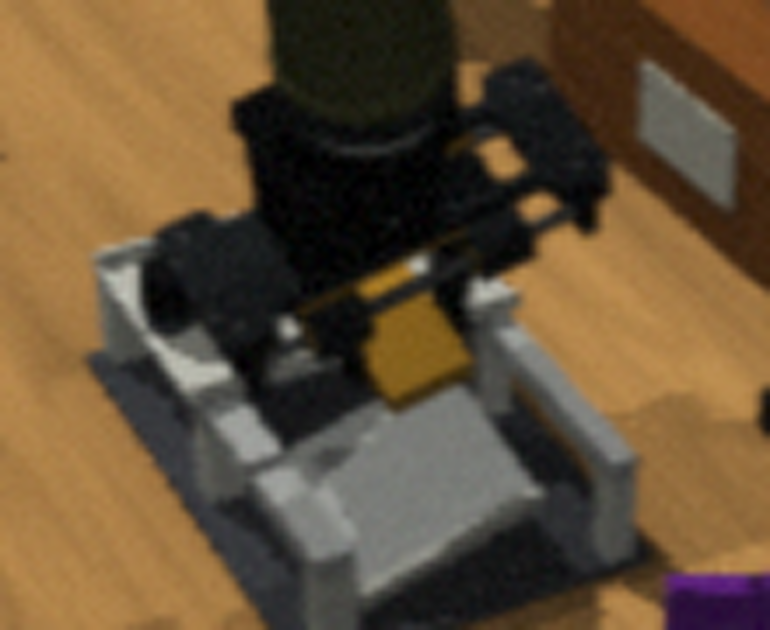

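The blank sits above the plate, parallel to it and clear of the cover. I lower it straight down.

Request:
{"name": "send_rows", "arguments": {"steps": [[[-0.004, 0.006, 0.018], [0, 0, 0], 0.036], [[-0.008, 0.011, 0.036], [0, 0, 0], 0.036], [[-0.011, 0.016, 0.052], [0, 0, 0], 0.036], [[-0.0135, 0.019, 0.062], [0, 0, 0], 0.036], [[-0.0145, 0.02, 0.066], [0, 0, 0], 0.036]]}}

```text
time_s: 15.23
tool_pos: [0.5418, 0.1087, 0.0522]
tool_rot: [-164.1, -11.9, -4.2]
force: [-1.6, -0.5, -2.6]
grip_width: 0.0437
```

```bash
python3 - <<'E'
from h import *
S=env.read_camera('scene');crop(S,'s16',310,120,140,120,5)
D=env.read_camera('side');crop(D,'d16',240,120,110,90,7)
E
python3 plan.py | grep -v body
```

```text
[[ 0.9624  0.0121 -0.2714]
 [-0.0841  0.9632 -0.2551]
 [ 0.2583  0.2684  0.928 ]]
15.3333 [0.5426 0.1096 0.0534] [-164.0849  -12.0344   -4.2137] 0.0435300000192427 [ 0.0267  0.3212 -3.1589]
turn [ 0.0005  0.0006 -0.0014] 0.0922397153804784
centre [0.5425 0.1118 0.0475] tcp [0.543  0.1124 0.0452] shift in tool [-0.0014 -0.0005  0.0086] fixt [-0.0064 -0.0762]
centre [0.5425 0.1118 0.1275] tcp [0.543  0.1124 0.1252] shift in tool [ 0.0152 -0.022  -0.0667] fixt [-0.0064 -0.0762]
```

View pics/s16.png

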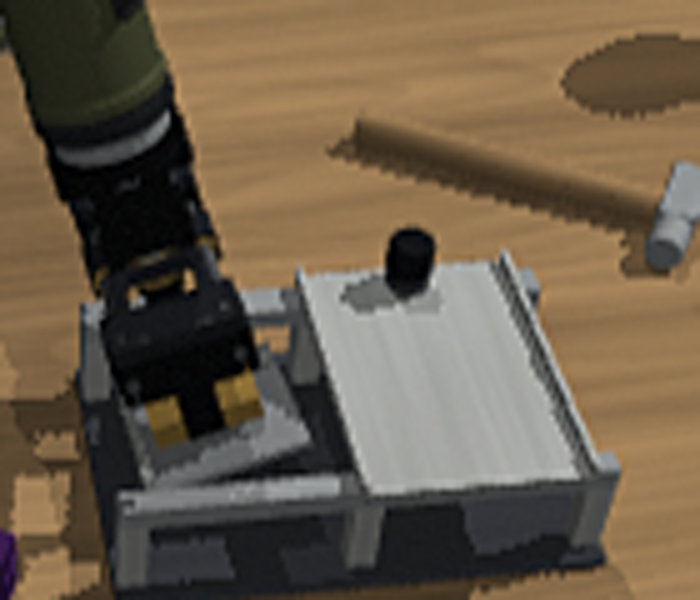

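View pics/d16.png

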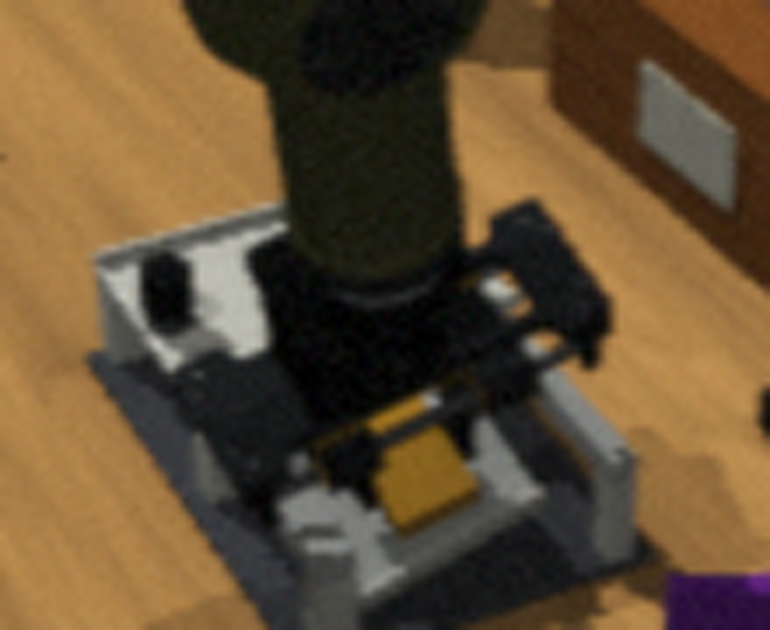

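The blank is inside both fences and about 10 mm above the plate. I lower it gently to contact.

Request:
{"name": "send_rows", "arguments": {"steps": [[[0, 0, 0.003], [0, 0, 0], 0.036], [[0, 0, 0.005], [0, 0, 0], 0.036], [[-0.001, 0, 0.007], [0, 0, 0], 0.036], [[-0.001, 0, 0.009], [0, 0, 0], 0.036], [[-0.001, 0, 0.009], [0, 0, 0], 0.036]]}}

```text
time_s: 15.75
tool_pos: [0.5439, 0.1131, 0.0452]
tool_rot: [-164.1, -12.1, -4.1]
force: [0.6, -0.4, -2.2]
grip_width: 0.0436
```

Request:
{"name": "send_rows", "arguments": {"steps": [[[0, 0, 0.0015], [0, 0, 0], 0.036], [[0, 0, 0.0025], [0, 0, 0], 0.036], [[0, 0, 0.003], [0, 0, 0], 0.036], [[0, 0, 0.003], [0, 0, 0], 0.036], [[0, 0, 0.003], [0, 0, 0], 0.036]]}}

```text
time_s: 16.17
tool_pos: [0.5456, 0.1131, 0.0447]
tool_rot: [-164.0, -12.2, -4.2]
force: [-9.4, -4.3, 14.1]
grip_width: 0.0435
```

Contact shows as about 17 N along the plate normal. I back off 2 mm and open gently.

Request:
{"name": "send_rows", "arguments": {"steps": [[[0, 0, -0.002], [0, 0, 0], 0.036], [[0, 0, -0.002], [0, 0, 0], 0.044], [[0, 0, -0.002], [0, 0, 0], 0.048], [[0, 0, -0.002], [0, 0, 0], 0.054], [[0, 0, -0.002], [0, 0, 0], 0.058]]}}

```text
time_s: 16.58
tool_pos: [0.5442, 0.1134, 0.0442]
tool_rot: [-164.1, -12.1, -4.1]
force: [-0.5, -0.3, -0.6]
grip_width: 0.0537
```

Request:
{"name": "send_rows", "arguments": {"steps": [[[0, 0, -0.002], [0, 0, 0], 0.058], [[0, 0, -0.008], [0, 0, 0], 0.058], [[0, 0, -0.014], [0, 0, 0], 0.058], [[0, 0, -0.022], [0, 0, 0], 0.058], [[0, 0, -0.035], [0, 0, 0], 0.058]]}}

```text
time_s: 17.0
tool_pos: [0.536, 0.1041, 0.0775]
tool_rot: [-164.1, -12.1, -4.1]
force: [0.2, 0.9, -0.1]
grip_width: 0.058
```

```bash
python3 - <<'E'
from h import *
S=env.read_camera('scene');crop(S,'s17',310,120,140,120,5)
D=env.read_camera('side');crop(D,'d17',240,120,110,90,7)
o=env.get_obs();print(o['time_s'],o['tool_pos'],o['tool_rot'],o['grip_width'],o['force'])
E
```

```text
17.1 [0.53816761 0.1034946  0.07989828] [-164.05037014  -12.37549296   -4.20412545] 0.05801504785954096 [ 1.15449561  0.34584699 -0.22502985]
```

View pics/s17.png

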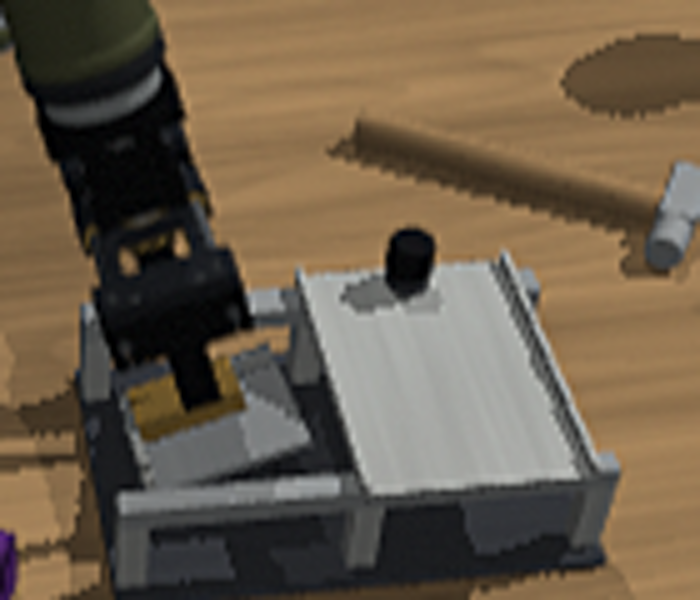

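View pics/d17.png

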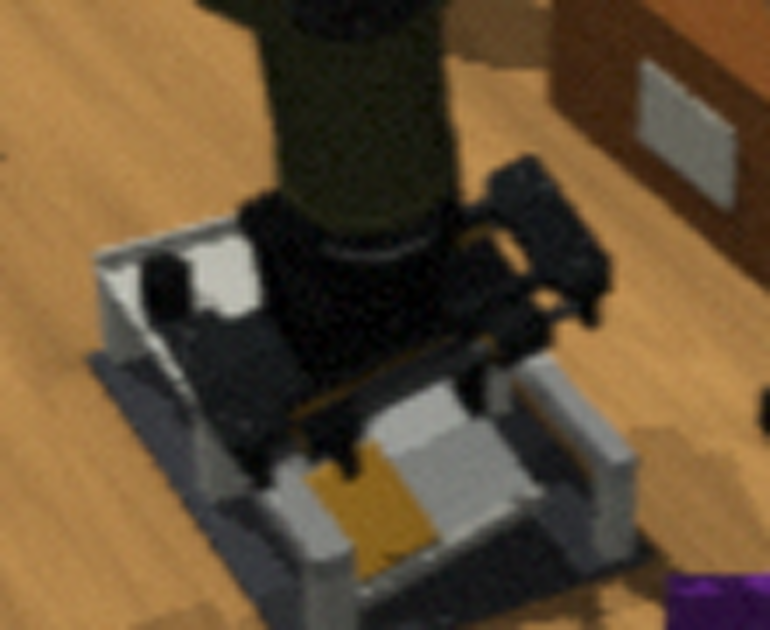

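The blank has slid into the low corner, seen at (185,400) in the scene crop and (375,510) in the side crop. I retract and straighten the tool for a wrist look.

Request:
{"name": "send_rows", "arguments": {"steps": [[[0, 0, -0.035], [0, 0, 0], 0.058], [[0, 0, -0.07], [0, 0, 0], 0.058], [[0, 0, -0.105], [-0.09, -0.07, 0.015], 0.06], [[0, 0.02, -0.13], [-0.18, -0.14, 0.03], 0.087], [[0, 0.04, -0.14], [-0.279, -0.207, 0.046], 0.087]]}}

```text
time_s: 17.52
tool_pos: [0.5072, 0.0275, 0.2041]
tool_rot: [179.8, -0.5, -5.3]
force: [1.2, 0.2, -0.2]
grip_width: 0.0666
```

Request:
{"name": "send_rows", "arguments": {"steps": [[[0, 0.01, 0], [0, 0, 0], 0.087], [[0, 0.01, 0], [0, 0, 0], 0.087], [[0, 0.01, 0], [0, 0, 0], 0.087], [[0, 0.01, 0], [0, 0, 0], 0.087], [[0, 0.01, 0], [0, 0, 0], 0.087]]}}

```text
time_s: 17.93
tool_pos: [0.503, 0.0195, 0.197]
tool_rot: [-180.0, 0.0, -5.1]
force: [-0.9, 1.0, -0.1]
grip_width: 0.0863
```

```bash
python3 - <<'E'
from plan import *
W=env.read_camera('wrist');save('w18',W['pixels'])
S=env.read_camera('scene');crop(S,'s18',310,120,140,120,5)
D=env.read_camera('side');crop(D,'d18',240,120,110,90,7)
o=env.get_obs();print(o['time_s'],o['tool_pos'],o['tool_rot'],o['grip_width'],o['force'])
L,R=seat()
# expected top-face corners of seated blank
print('exp',[tuple(np.round(proj(W,L+R@np.array([x,y,.014])),1)) for x,y in [(0,0),(.044,0),(.044,.064),(0,.064)]])
h=cv2.cvtColor(W['pixels'],cv2.COLOR_RGB2HSV)
u,v=map(int,proj(W,L+R@np.array([.022,.032,.014])))
m=cv2.inRange(h,(18,140,60),(35,255,255));k=np.zeros_like(m);k[v-50:v+50,u-45:u+45]=m[v-50:v+50,u-45:u+45]
q,l,st,ce=cv2.connectedComponentsWithStats(k);i=1+np.argmax(st[1:,4]);print(st[i],ce[i],(u,v))
cn=cv2.findContours((l==i).astype(np.uint8),0,1)[0][0];print(cv2.approxPolyDP(cn,2.5,True).reshape(-1,2).tolist())
crop(W,'w18c',max(u-80,0),max(v-70,0),190,140,4);print(max(u-80,0),max(v-70,0))
E
```

```text
18.0833 [0.5035 0.0195 0.1977] [-179.988    -0.0035   -5.0936] 0.08672931175337059 [0.824  0.1943 0.5809]
exp [(np.float64(308.7), np.float64(136.1)), (np.float64(345.7), np.float64(136.6)), (np.float64(344.0), np.float64(76.0)), (np.float64(303.0), np.float64(77.8))]
[ 302   71   46   63 2464] [325.9006 102.2894] (325, 108)
[[344, 71], [302, 76], [310, 133], [346, 132]]
245 38
```

View pics/w18c.png

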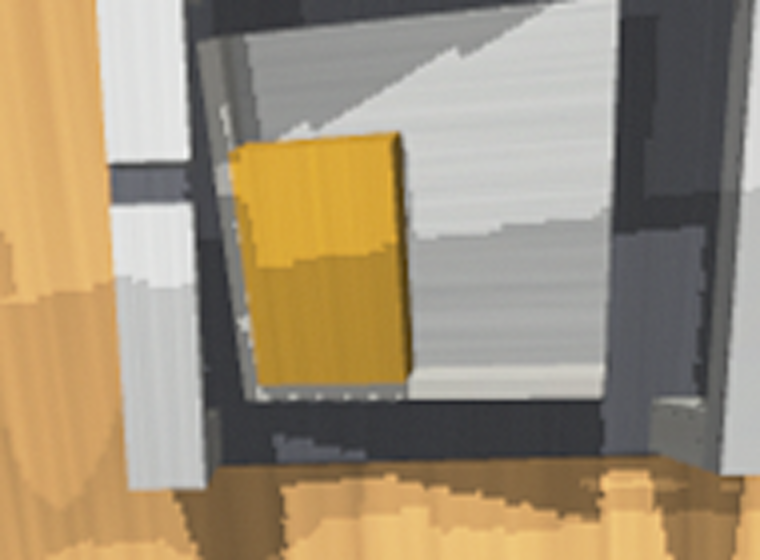

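View pics/s18.png

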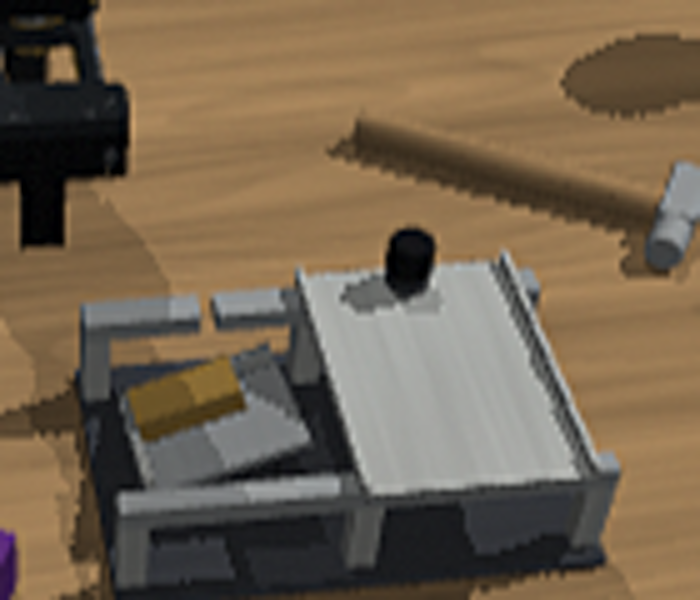

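View pics/d18.png

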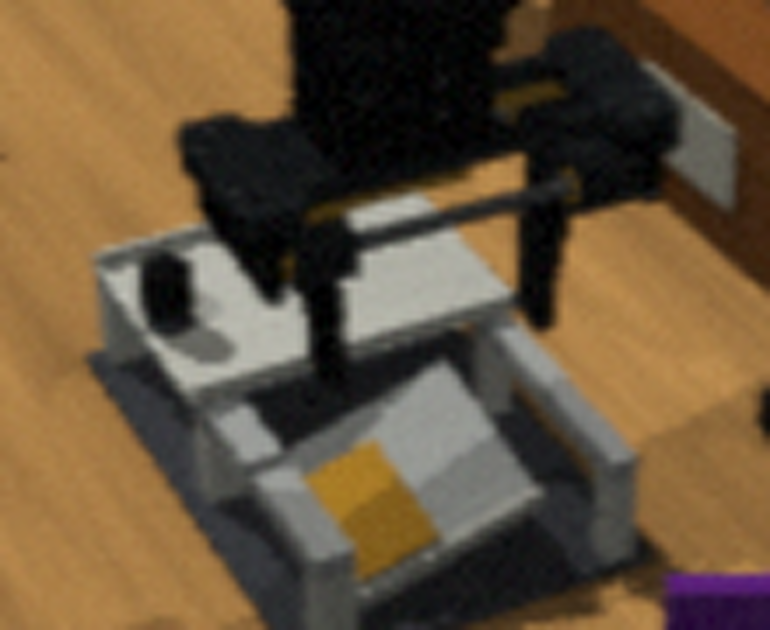

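The blank lies flat, with its edges parallel to and against both fences. Its measured top corners are within 6 px of the predicted seated ones. One last look at the whole bench before I hand in.

```bash
python3 - <<'E'
from h import *
S=env.read_camera('scene');save('s19',S['pixels'])
a=cv2.imread('pics/scene0.png')[:,:,::-1]
g=S['pixels'].max(2);m=np.zeros_like(g);m[160:184,380:400]=(g[160:184,380:400]<60)
cc=cv2.connectedComponentsWithStats(m);i=1+np.argmax(cc[2][1:,4]);print(cc[2][i],cc[3][i],onz(S,*cc[3][i],.096))
E
```

```text
[387 166  10  14 110] [391.35454545 171.98181818] [0.48919628 0.24588071 0.096     ]
```

View pics/s19.png

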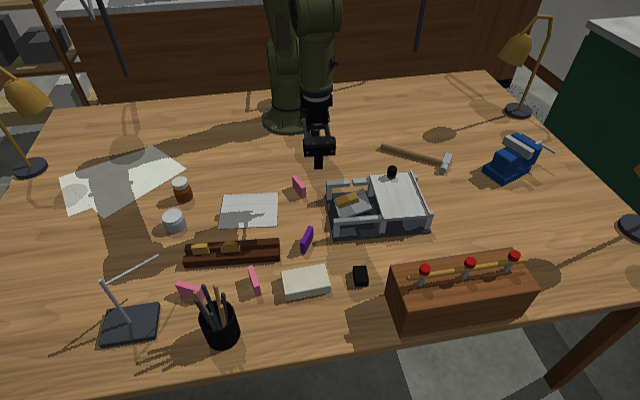

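The other two blanks, the jar, the tin, the brick, the wax block, the hammer and the decoys are all where they were. The knob at (391,172) is at the open position and at its pushed-in height, so I hand the job in.

```bash
python3 - <<'E'
from cell import env
print(env.sign_off(), env.get_obs()['time_s'])
E
```

```text
the job is handed in; nothing more can be done
the job is handed in; nothing more can be done
```

The job is handed in after about 18 s of the 67 s allowed; signing off gave no verdict.

**What I did:**
1. I pulled the plunger up, slid the cover about 120 mm to its stop, and let the pin snap in.
2. I took the oblong blank from the rack, stood it on the sheet and let go. I then nudged it over so that it lay flat.
3. I gripped it across its long edges and set it, tilted to match the slope, on the sloping plate. It slid into the low corner when released.

**Last checks:**
- **Seat:** the blank lies flat, with both edges parallel to and against the fences. Its top corners were within 6 px of the predicted seated position. That prediction rests on my seat measurement, which is good to only a few millimetres.
- **Cover and knob:** the knob has moved 119.8 mm and appears at its pushed-in height. I did not test the latch by pushing on the cover.
- **Everything else:** the other blanks and the bystanders look unmoved in the scene image, judged by eye. The highest contact force I saw was about 17 N.
- **Disagreement:** the cameras differed from each other by up to about 8 mm, so I used averages or the wrist view. The grasps confirmed those positions.

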